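# Hook the carrier tray out and fit the pump's filter cartridge

### The arm

A 6-joint arm with a two-finger parallel gripper is mounted at the origin on the work surface. World frame = base frame: x ahead of the robot, y to its left, z up, the work surface at z = 0. Lengths are in mm, angles in rad, forces in N, time in s.
With the tool pointing down it reaches from about 375 to 900 mm from the base axis. Payload 3.1 kg.
Tool frame: the origin (TCP) lies on the centre line of the jaws, within the pads' length; the fingertips stand 25 mm ahead of it and the grasp point (between the pads) lies 6 mm ahead of it; z points along the fingers, x is the direction in which the jaws open and shut, and the axes are right-handed (so a half turn about z gives the same grasp; the last joint's range is limited). The gripper opens to 85 mm and grips with 20 to 120 N. Pads are 22 mm wide; open, the fingers measure 114 mm over their backs; the gripper's body (76 mm by 85 mm) begins 54 mm behind the grasp point. The pads swing forward as they close: fully open they stand 13 mm farther back than shut.
Start: joints at [1.008, 0.527, 1.433, -0, 1.181, -0.178], TCP at [234.567, 579.289, 256.31] pointing down, gripper open.
Joint ranges: [-3.08, 3.08], [-0.75, 2.2], [0.22, 2.44], [-1.43, 4.57], [0, 2.65], [-2.85, 2.85]. Speed limits (rad/s): [2.79, 2.79, 3.14, 3.14, 3.14, 3.14].

### API

Orientations are given as [roll, pitch, yaw] about the fixed x, y, z axes, in that order (R = Rz(yaw) Ry(pitch) Rx(roll)).
In Python, from bench import bot gives the robot as it stands. The module is installed in compiled form; this text tells all that it offers.
- The arm moves only by the tool move_arm, never from a script. Its argument "series" is a list of rows, each a list of 5 numbers: the closure, from 0 (fully open) to 1 (shut), then the shift along the tool's x, y, z in mm, then the turn about the tool's z in degrees. In form: [[jaw, dx, dy, dz, twist], ...]. A call has 1 to 20 rows; each row shifts and turns the commanded pose from where the row before left it, along the tool's axes as they then stand; what a row does not reach is not made up. A row lasts 1/8 s, in which the tool goes at most 62.5 mm and 10.7 degrees, less where a joint would pass 70% of its speed; a pose out of reach is approached as far as the arm can. A call with a gripper value outside its range is refused whole. The fingers move at their own pace and stop on an object; "squeeze" is the grip in N (left out, the last holds). Time passes only in rows, so rows that do not move let the fingers close. It gives the time, the measured TCP pose, the force and the opening at its end, in the units of the state.
- bot.sense(): the state, without advancing time (a new reading comes with each control period).
- bot.capture(name): name is "scene" or "top"; returns the picture (384x512x3 uint8, blue, green, red); there is no depth.
- bot.camera_params(name): a dict with "mtx" (3x3 intrinsics, pixels), "origin" and "orientation" of the camera in the world. Camera axes: x right, y up, looking along -z (the intrinsics and any distortion apply to the point x, -y, -z); pixel columns grow to the right and rows downward; lengths in mm; the calibration is good to about 2 mm. A picture is of the moment at which its call begins. camera_params takes no time and is no camera call.
- bot.hand_in(): hands the job in, once; it reports no verdict.
The state is a dict: "t": time; "joints": joint angles; "qvel": joint speeds; "tau": joint torques, N m; "eef_pos": TCP position; "eef_rot": TCP orientation; "contact_force": force on the tool from outside, world axes, zero at the start; "wrist_torque": the same for the moment, N m; "opening": finger opening in mm.
Only numpy, scipy, OpenCV 4.12 (cv2) and the standard library are available. Lean on these libraries where they do the work, as an engineer would, in place of code of your own. Each camera call takes 0.05 s, during which the arm holds its last target.

### The job

Take the drag hook from its rest, drop its blade behind the front wall of the tray under the wire shelf and drag the tray until all of it is out from under the shelf, touching the tray with the hook only. Lay the hook back in its rest as it lay before, then lift the filter cartridge (the one with the wing on top) out of the tray and fit it in the bayonet socket on the pump: lugs into the notches, fully down, and a quarter turn clockwise to its stop. Leave the jar standing in the tray and everything else where it is.

Things in the scene. Friction and masses are not known exactly. Their poses are not given: they have to be found in the camera images.
- shelf: Fixed wire bench shelf, 240 deep (x) x 230 wide (y) x 150 mm high on four thin legs (y = +-112 mm); top wires 37 mm apart, underside 144 mm above the bench. Origin on the bench under its centre. Its open front is its -x side (edge at x = -120 mm) and faces the robot's right.
- tray: Bare metal tray standing on the bench under the shelf, 150 (x) x 170 (y) mm, walls 55 high and 4 mm thick, floor 4 mm, 0.35 kg empty. Origin at the underside's centre; front wall at -x, towards the shelf's open front. Empty channel behind the front wall, x = -71 to -33 mm; then a divider 40 mm high and two cells (y 1.5 to 81 mm either side, x -30 to 71 mm) with cartridge and jar.
- tray_lip (a point): Top edge of the tray's front wall, the lip to be hooked: its middle, 73 mm in front of and 55 mm above the tray's origin. The wall is 4 mm thick.
- cartridge: White upright filter cartridge in either cell, 0.18 kg. Origin at its bottom's centre, z up. Spigot 48 mm across, z 0 to 24, two lugs along +x and -x, to 32 mm from the axis, 9 mm wide, z 6 to 14; body 60 mm across, z 24 to 72; grip wing on top 54 mm long (x, in line with the lugs), 14 mm thick (y), z 72 to 105 mm. Half a turn makes no difference.
- jar: Squat closed jar, 58 mm across, 60 mm tall, in the other cell of the tray. Stays there. Origin under its centre.
- hook: Drag hook, 188 mm long, 0.16 kg. Origin at the middle of its handle; x along the shaft to the blade, z up. Black handle 18 wide x 20 mm high, x -50 to 45; steel shaft 10 wide x 12 mm high on the same axis to x = 135; blade at the end hanging down, 6 mm thick (x 132 to 138), 44 mm wide (y), z +6 to -36 mm.
- hook_tip (a point): Middle of the lower edge of the hook's blade: 135 mm ahead of and 36 mm below the hook's origin.
- rest: Fixed grey forked rest, the hook lies in it level, blade down. Origin on the bench, 60 mm straight below the hook's origin; hook x along rest x. Base 160 x 60 x 10 mm. Forks 8 mm thick at x = -34 (24 mm gap for the handle, floor z = 50) and x = 95 mm (16 mm gap for the shaft, floor z = 54); prongs flare outward, tops about 70 mm high.
- pump: Fixed white bench vacuum pump, body 200 x 130 mm, top at z = 80 mm; motor up to 125 mm high from x = 52 to 137 mm. Origin on the bench under the axis of its bayonet socket; the body runs from x = -60 to 140 mm.
- socket (a point): Floor centre of the pump's bayonet socket, 84 mm above the bench, axes as the pump's. Round cup 92 mm across, rim 22 mm above this point; 5 mm cover plate with bore 52 mm across and two lug notches 14 mm wide at +y and -y. Cartridge enters wing along y, sits on the floor, then turns 90 degrees clockwise from above to a stop (3 degrees beyond): wing along x. No spring.
- bottle_a: Bystander: brown glass bottle, 90 mm across, 200 tall. Origin under its centre.
- bottle_b: Bystander: brown glass bottle, 90 mm across, 200 tall. Origin under its centre.
- beaker: Bystander: glass beaker, 70 mm across, 85 tall. Origin under its centre.
- mortar: Bystander: white bowl, 100 mm across, 55 tall. Origin under its centre.
- dish: Bystander: white shallow dish, 90 mm across, 15 tall. Origin under its centre.
- clamp: Bystander: small green burette clamp lying on the bench, about 100 mm long, 30 tall. Origin under its centre.
There are look-alikes about, which are no part of the job. Leave any blue or green look-alike of the cartridge alone.

How it is judged (in metres and radians):
On the way, in this order (a step that is already met when the one before it is completed fails the run):
1. the hook's blade is down behind the tray's front wall (x of hook_tip in the frame of tray between -0.073 and -0.03 m and y of hook_tip in the frame of tray between -0.08 and 0.08 m and z of hook_tip in the frame of tray below 0.05 m), for 0.1 s.
2. the tray has been drawn out from under the shelf, the blade still behind its front wall (all of step 1 and x of tray in the frame of shelf below -0.19 m), for 0.1 s.
3. the hook lies back in its rest, the cartridge still in the tray (z of hook in the frame of rest between 0.055 and 0.065 m and y of hook in the frame of rest between -0.008 and 0.008 m and x of hook in the frame of rest between -0.018 and 0.025 m and z of cartridge in the frame of tray below 0.03 m and contact force between the fingers and hook below 0.5 N), for 0.1 s.
4. the cartridge is lifted out of the tray (z of cartridge in the frame of tray above 0.06 m), for 0.1 s.
At the end, for the whole second after the job is handed in: Cartridge in the socket, on its floor within 3.5 mm, wing along the pump's x within 0.22 rad; tray flat on the bench, its centre over 190 mm in front of the shelf's centre, jar upright in it; hook in both forks of its rest, blade forward, 18 mm back to 25 mm ahead of its place; all at rest (horizontal distance between cartridge and socket below 0.005 m and z of cartridge in the frame of socket between -0.003 and 0.0035 m and angle between the x axis of cartridge and the x axis of pump, either way round below 0.22 rad and angle between cartridge's own z axis and vertical below 0.1 rad and x of tray in the frame of shelf below -0.19 m and height (world z) of tray below 0.006 m and angle between tray's own z axis and vertical below 0.06 rad and distance between jar and tray below 0.085 m and angle between jar's own z axis and vertical below 0.15 rad and x of hook in the frame of rest between -0.018 and 0.025 m and y of hook in the frame of rest between -0.008 and 0.008 m and z of hook in the frame of rest between 0.055 and 0.065 m and angle between the x axis of hook and the x axis of rest, either way round below 0.12 rad and x of hook_tip in the frame of rest above 0.1 m and linear speed of each of hook, tray, cartridge, jar below 0.02 m/s); the robot touches nothing.
It fails at once if the gripper or arm pushes the tray (over 3 N) (contact force between any of the fingers, the arm and tray above 3 N).
It fails at once if the cartridge or the jar is tipped over (angle between any of cartridge, jar's own z axis and vertical above 0.6 rad).
It fails at once if a bystander is pushed more than 40 mm or tipped (distance of any of bottle_a, bottle_b, beaker, mortar, dish, clamp from where it was at the start of the episode above 0.04 m or angle between any of bottle_a, bottle_b, beaker, mortar, dish, clamp's own z axis and vertical above 0.5 rad).
It also fails if it takes over 72 s, if anything falls off the work surface, if the arm or the gripper's body presses on something with over 40 N, if the wrist force passes 120 N, or if a joint passes its speed limit or range.

## Working session

There is one attempt and no reset: what is moved stays moved. The work goes in short steps, Python scripts to look and compute and a tool call to move; the robot and the scene stay as the last step left them, time stands still between calls to the robot, and variables do not carry over. Pictures are saved under pics/ and viewed, and the job is handed in when it is done.

Besides the shell and the picture viewer there is one more tool, called after ">>>" as name([rows], argument=value, ...), one row to a line, values as JSON. move_arm: Moves the arm, as the interface text tells. Its arguments: {"type":"object","properties":{"series":{"type":"array"},"squeeze":{"type":"number"}},"required":["series"]}

```bash
mkdir -p pics
cat > h.py <<'E'
import numpy as np,cv2
from bench import bot
def cap(n,f):
    im=bot.capture(n); cv2.imwrite('pics/'+f,im); return im
E
python3 - <<'E'
from h import *
cap('scene','s0.png');cap('top','t0.png')
for n in('scene','top'):print(bot.camera_params(n))
print(bot.sense())
E
```

```text
{'mtx': array([[443.94617519,   0.        , 255.48968002],
       [  0.        , 443.94617519, 193.63240469],
       [  0.        ,   0.        ,   1.        ]]), 'origin': array([1123.8662884, -536.7924621,  912.3350825]), 'orientation': array([ 0.80100632, -0.0066171 ,  0.76559756])}
{'mtx': array([[407.04120124,   0.        , 251.82940594],
       [  0.        , 407.04120124, 193.87502513],
       [  0.        ,   0.        ,   1.        ]]), 'origin': array([ 297.24252364,   82.03943552, 1429.8714829 ]), 'orientation': array([ 1.79924392e-01, -1.34976804e-03, -1.54180974e+00])}
{'t': 0.1, 'joints': array([ 1.00748198e+00,  5.28389532e-01,  1.43376338e+00,  1.22771080e-05,
        1.18138004e+00, -1.78474827e-01]), 'qvel': array([ 0.00061537, -0.00397586, -0.0017308 ,  0.00116343, -0.00018726,
        0.00090397]), 'tau': array([ 5.91589869e-04, -4.43300235e+01, -1.78585589e+01, -2.03331042e-04,
        3.86770524e-03,  1.91816952e-05]), 'eef_pos': array([234.27016911, 578.80364906, 255.42481217]), 'eef_rot': array([-3.14123703e+00,  1.90746225e-03,  1.18595248e+00]), 'contact_force': array([0.90271969, 0.09124866, 0.03077025]), 'wrist_torque': array([-0.035298  , -0.02327105,  0.04250462]), 'opening': 85.53031938645427}
```

View pics/s0.png

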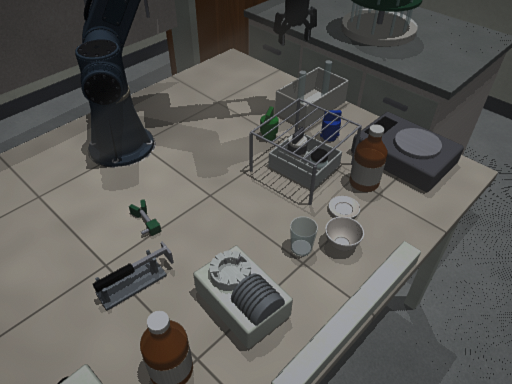

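View pics/t0.png

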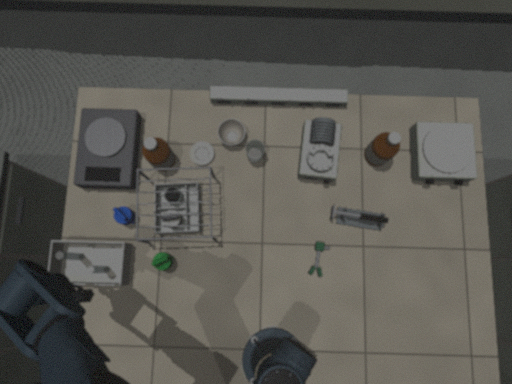

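The scene view shows the shelf with the tray around (305,155), the hook in its rest at (133,272) and the pump at (242,295). In the top view the hook is at (358,216), the pump socket at (321,160) and the tray at (178,208). Next I'll look at enlarged crops.

```bash
cat >> h.py <<'E'
from scipy.spatial.transform import Rotation as Ro
def cam(n):
    p=bot.camera_params(n); return p['mtx'],np.array(p['origin']),Ro.from_euler('xyz',p['orientation']).as_matrix()
def ray(n,u,v,z):
    K,o,R=cam(n); d=np.linalg.inv(K)@[u,v,1]; d=R@[d[0],-d[1],-d[2]]
    return o+d*(z-o[2])/d[2]
def proj(n,P):
    K,o,R=cam(n); c=R.T@(np.array(P,float)-o); q=K@[c[0],-c[1],-c[2]]; return q[:2]/q[2]
def tri(a,b): # a,b pixels scene, top
    M=[];o_=[]
    A=np.zeros((3,3));bb=np.zeros(3);L=[]
    for n,(u,v) in(('scene',a),('top',b)):
        K,o,R=cam(n); d=np.linalg.inv(K)@[u,v,1]; d=R@[d[0],-d[1],-d[2]]; d/=np.linalg.norm(d)
        Q=np.eye(3)-np.outer(d,d);A+=Q;bb+=Q@o;L.append((o,Q))
    p=np.linalg.solve(A,bb);return p,[np.linalg.norm(Q@(p-o)) for o,Q in L]
def crop(im,x0,y0,x1,y1,f,s,gamma=.6):
    c=im[y0:y1,x0:x1]; c=cv2.resize(c,None,fx=s,fy=s,interpolation=cv2.INTER_CUBIC)
    c=(255*(c/255.)**gamma).astype(np.uint8)
    for x in range(x0,x1,10): cv2.putText(c,str(x),((x-x0)*s,8),0,.3,(0,255,255),1);cv2.line(c,((x-x0)*s,10),((x-x0)*s,14),(0,255,255),1)
    for y in range(y0,y1,10): cv2.putText(c,str(y),(0,(y-y0)*s+4),0,.3,(0,255,255),1)
    cv2.imwrite('pics/'+f,c)
E
python3 - <<'E'
from h import *
s=cv2.imread('pics/s0.png');t=cv2.imread('pics/t0.png')
crop(t,300,110,400,240,'t0a.png',6 if 0 else 4)
crop(t,100,130,240,280,'t0b.png',4)
crop(s,230,60,390,210,'s0b.png',4)
crop(s,80,230,300,350,'s0a.png',3)
E
```

```text
(no output)
```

View pics/t0a.png

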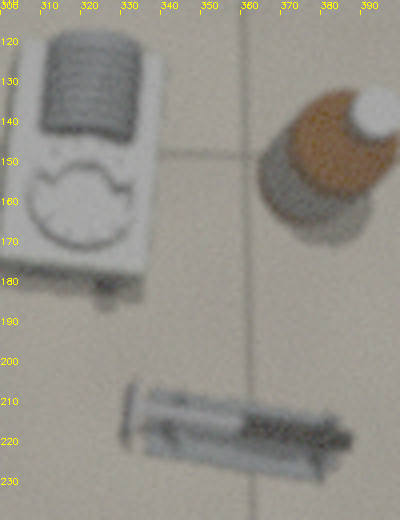

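View pics/t0b.png

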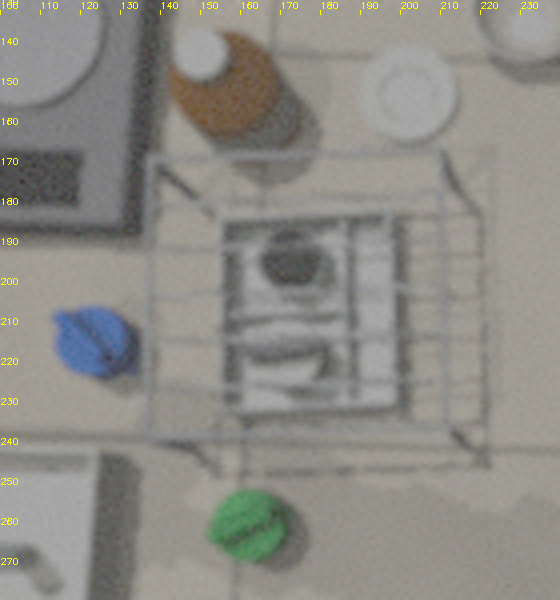

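View pics/s0b.png

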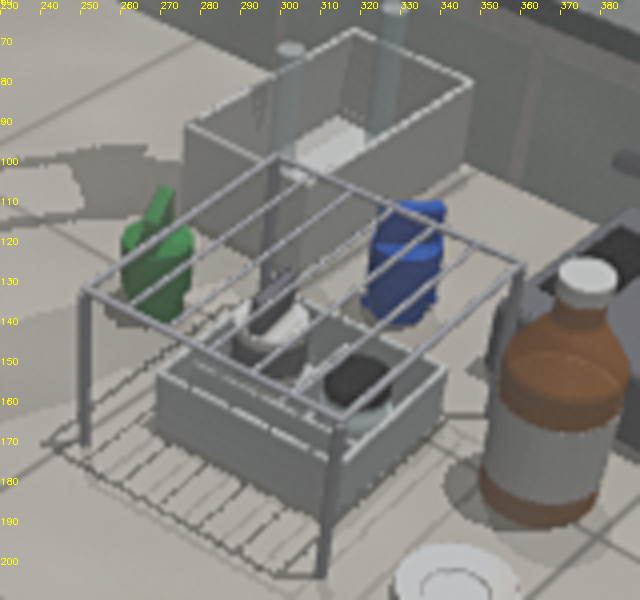

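View pics/s0a.png

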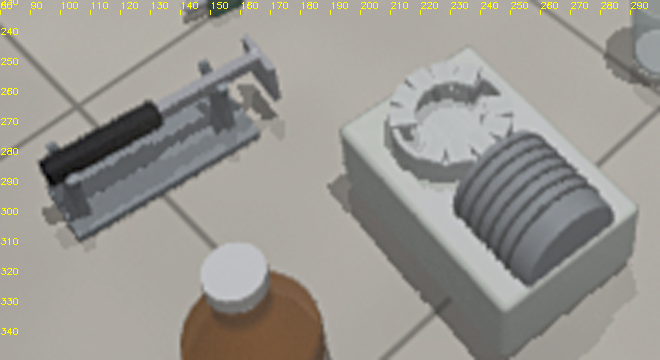

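Run:
```python
from h import *
np.set_printoptions(precision=1,suppress=True)
print('shelf corners z148 scene'); 
for p in((251,132),(299,99),(360,126),(315,164)): print(ray('scene',*p,147))
print('top')
for p in((210,168),(210,238),(137,240),(137,168)): print(ray('top',*p,147))
print('tray walls top z55')
for p in((197,183.5),(200.5,231)): print('front',ray('top',*p,55))
for p in((157,185),(159,233)): print('back', ray('top',*p,55))
print('scene front lip',ray('scene',270,153.5,55),ray('scene',317,175,55),'right back',ray('scene',341,152,55), 'back left',ray('scene',305,128,55))
s=cv2.imread('pics/s0.png').astype(int);t=cv2.imread('pics/t0.png').astype(int)
g=s.max(2)
def blob(im,box,th):
    x0,y0,x1,y1=box; m=(im[y0:y1,x0:x1].max(2)<th).astype(np.uint8)
    n,l,st,c=cv2.connectedComponentsWithStats(m); k=1+np.argmax(st[1:,4]); ys,xs=np.where(l==k)
    r=cv2.minAreaRect(np.column_stack([xs+x0,ys+y0]).astype(np.float32)); return c[k]+[x0,y0],st[k,4],r
for th in(40,55,70):
  a=blob(s,(85,255,140,300),th);b=blob(t,(350,200,395,235),th);print(th,a,b)
  print('tri',tri(a[0],b[0]),ray('scene',*a[0],62),ray('top',*b[0],64))
print('blade top',ray('top',331,213,66),ray('top',331.5,204.5,66),ray('top',330.5,222,66), tri((161.5,243),(332,205)))
print('pump socket', tri((230,270),(320,160)),ray('top',320,160,106),ray('scene',230,268,106))
```

```text
shelf corners z148 scene
[393.6 211.5 147. ]
[379.9 444.2 147. ]
[602.5 457.4 147. ]
[615.3 228.4 147. ]
top
[611.8 225.  147. ]
[385.9 214.3 147. ]
[373.  442.9 147. ]
[604.8 461.4 147. ]
tray walls top z55
front [578.1 277.5  55. ]
front [414.8 257.   55. ]
back [568.8 414.9  55. ]
back [404.  396.5  55. ]
scene front lip [424.5 263.1  55. ] [589.1 285.6  55. ] right back [575.9 421.3  55. ] back left [417. 441.  55.]
40 (array([111.8, 279.8]), np.int32(477), ((116.15654754638672, 282.7095642089844), (22.387508392333984, 43.42774963378906), 62.7004280090332)) (array([381.1, 219.5]), np.int32(24), ((381.0, 219.0), (10.0, 4.0), -0.0))
tri (array([ 475.4, -342.1,   63.7]), [np.float64(10.0385392466548), np.float64(10.038539246654793)]) [ 480.9 -333.9   62. ] [ 470.4 -351.    64. ]
55 (array([114.3, 281.4]), np.int32(716), ((118.4869384765625, 281.50634765625), (23.229915618896484, 51.30907440185547), 64.17900848388672)) (array([373.5, 218.6]), np.int32(172), ((373.4658508300781, 218.0926971435547), (26.026674270629883, 11.013184547424316), 20.224857330322266))
tri (array([ 475.8, -329
[... 195 characters left out ...]
974609375), (24.10447120666504, 52.86068344116211), 64.98310089111328)) (array([371.5, 219.4]), np.int32(287), ((369.0579528808594, 217.8820343017578), (35.95677185058594, 14.5391845703125), 19.025604248046875))
tri (array([ 473. , -326.3,   39.7]), [np.float64(0.40803534678034975), np.float64(0.40803534678040065)]) [ 489.4 -332.    62. ] [ 470.1 -318.8   64. ]
blade top [ 487.5 -181.8   66. ] [ 516.6 -183.7   66. ] [ 456.9 -180.    66. ] (array([ 504.6, -190.5,   91.1]), [np.float64(11.841428882523411), np.float64(11.841428882523537)])
pump socket (array([ 667. , -139.9,   86. ]), [np.float64(2.0200083439084016), np.float64(2.0200083439083527)]) [ 660.2 -138.2  106. ] [ 675.3 -144.2  106. ]
```

Run:
```python
from h import *
np.set_printoptions(precision=1,suppress=True)
for n in('scene','top'): print(n,proj(n,[234.3,578.8,255.4]),proj(n,[0,0,0]),proj(n,[234.3,578.8,230]))
s=cv2.imread('pics/s0.png');t=cv2.imread('pics/t0.png')
crop(s,85,235,185,310,'s1a.png',8)
crop(t,320,195,395,240,'t1a.png',10)
crop(s,190,240,295,345,'s1b.png',7)
crop(t,290,110,345,190,'t1b.png',7)
crop(s,250,0,330,60,'s1g.png',8)
```

```text
scene [293.7  38.5] [121.3 145.8] [293.2  45.7]
top [ 74.3 285.4] [273.3 359.5] [ 78.1 285.1]
```

View pics/s1a.png

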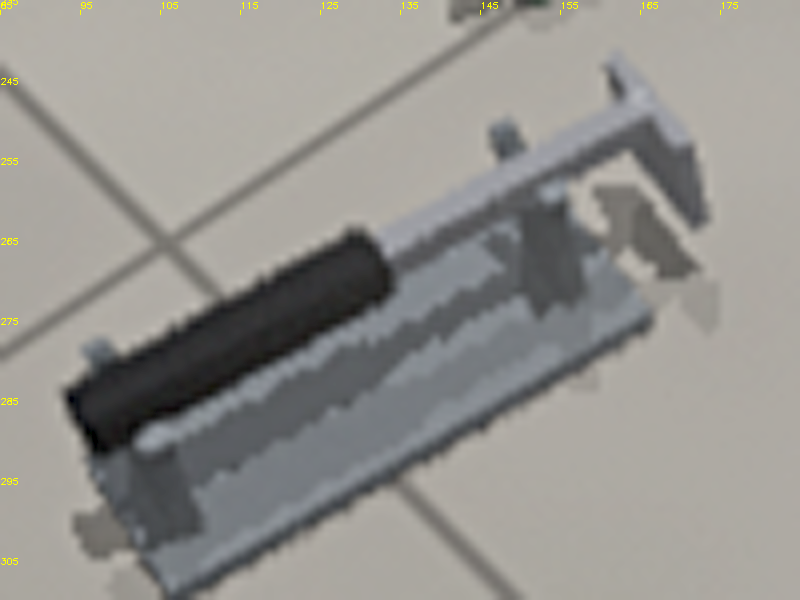

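View pics/t1a.png

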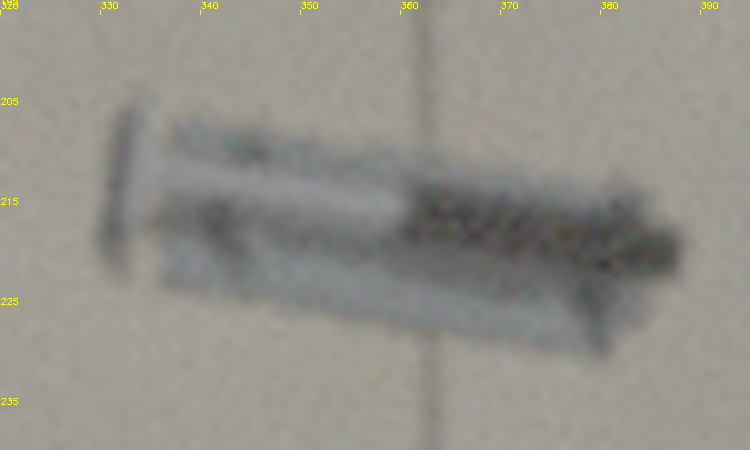

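View pics/s1b.png

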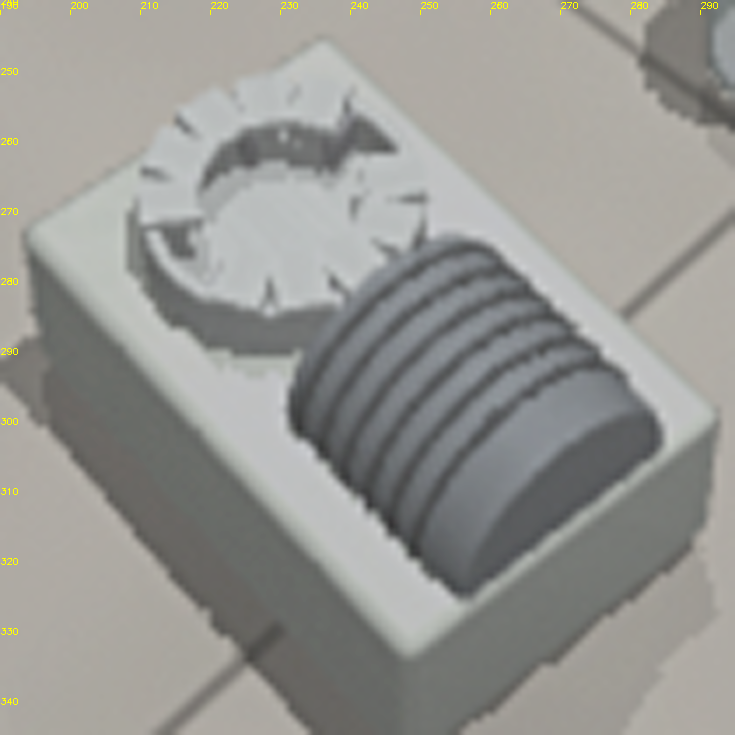

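View pics/t1b.png

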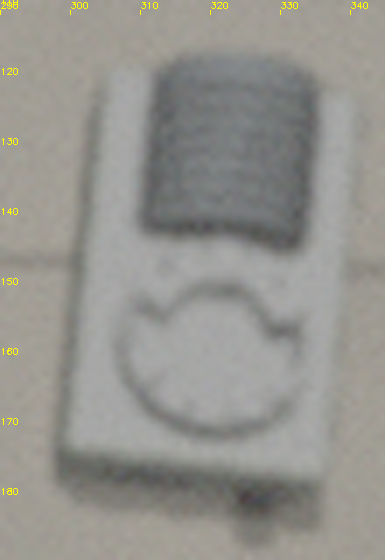

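View pics/s1g.png

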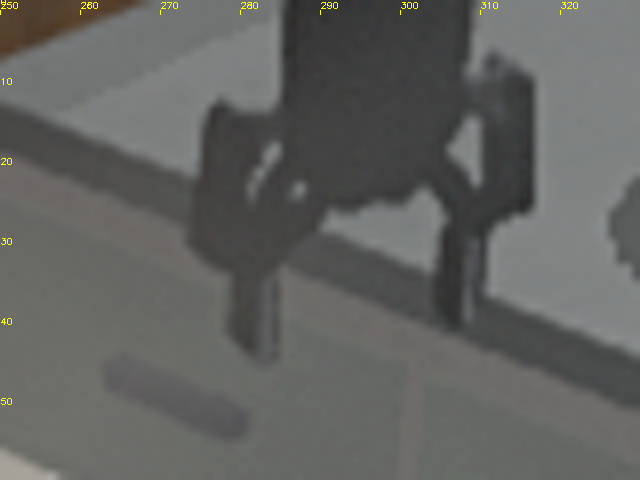

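Run:
```python
from h import *
np.set_printoptions(precision=1,suppress=True)
print('pump corners z80 scene')
for p in((193.5,273.5),(235.5,245.5),(291,299.5),(248,333)): print(ray('scene',*p,80))
print('top')
for p in((335.5,177.5),(298,174),(304.5,120),(339,123)): print(ray('top',*p,80))
print('cup outer ellipse z106 scene extremes')
for p in((209,270),(250,270)): print(ray('scene',*p,106))
print('top cup');
for p in((306.5,160),(333,158),(320,172.3)):print(ray('top',*p,106))
print('notches scene',ray('scene',244,259,106),ray('scene',214,274,106),'top',ray('top',310,153.5,106),ray('top',331,156.5,106))
print('rest base bench z10 scene',ray('scene',107,309,10),ray('scene',167,274.5,10))
print('top',ray('top',336.5,222.5,10),ray('top',379.5,229.5,10),ray('top',337,207,10),ray('top',384,213,10))
print('handle scene top-back edge z70:',ray('scene',93.5,283.5,70),ray('scene',130,264,70),'low edge z50', ray('scene',97.5,291,50),ray('scene',133.5,272,50))
print('top handle',ray('top',361,216,70),ray('top',387,220,70))
print('blade scene',ray('scene',161.5,242.5,66),ray('scene',171.5,252,66),'tip',ray('scene',172.5,263,24))
print('top blade',ray('top',332.5,205,66),ray('top',331,221,66))
```

```text
pump corners z80 scene
[ 612.5 -199.8   80. ]
[622.4 -76.5  80. ]
[815.8 -97.5  80. ]
[ 804.2 -218.2   80. ]
top
[ 607.5 -195.1   80. ]
[616.  -67.7  80. ]
[809.8 -88.6  80. ]
[ 802.3 -208.8   80. ]
cup outer ellipse z106 scene extremes
[ 645.9 -180.3  106. ]
[ 711.  -117.1  106. ]
top cup
[658.9 -92.9 106. ]
[ 668.5 -181.9  106. ]
[ 617.8 -138.2  106. ]
notches scene [ 680.  -104.8  106. ] [ 661.7 -179.9  106. ] top [ 681.8 -104.6  106. ] [ 673.5 -175.2  106. ]
rest base bench z10 scene [ 502.6 -374.1   10. ] [ 525.1 -218.7   10. ]
top [ 462.3 -211.7   10. ] [ 442.1 -361.6   10. ] [ 517.2 -213.9   10. ] [ 500.7 -379.    10. ]
handle scene top-back edge z70: [ 465.9 -369.9   70. ] [ 479.3 -281.5   70. ] low edge z50 [ 474.6 -370.6   50. ] [ 489.4 -283.2   50. ]
top handle [ 479.7 -281.9   70. ] [ 468.7 -368.9   70. ]
blade scene [ 477.  -188.7   66. ] [ 517.9 -190.1   66. ] tip [ 516.8 -192.8   24. ]
top blade [ 514.9 -187.1   66. ] [ 460.3 -181.7   66. ]
```

```bash
cat >> h.py <<'E'
def plan(target,yaw_deg,cur=None,curyaw=None):
    s=bot.sense(); p=np.array(s['eef_pos']) if cur is None else np.array(cur,float)
    y=s['eef_rot'][2] if curyaw is None else np.radians(curyaw)
    d=np.array(target,float)-p
    dx=d[0]*np.cos(y)+d[1]*np.sin(y); dy=d[0]*np.sin(y)-d[1]*np.cos(y)
    tw=(np.degrees(y)-yaw_deg+180)%360-180
    print('shift tool x %.1f y %.1f z %.1f  twist %.1f (then)  dist %.0f'%(dx,dy,-d[2],tw,np.hypot(dx,dy)))
E
python3 - <<'E'
from h import *
plan([480,100,256],67.95)
plan([477,-331,200],-8.3,[480,100,256],67.95)
E
```

```text
shift tool x -351.5 y 407.5 z -0.6  twist 0.0 (then)  dist 538
shift tool x -400.6 y 159.0 z 56.0  twist 76.2 (then)  dist 431
```

>>> move_arm([
  [0, -29.3, 34, 0, 0],
  [0, -29.3, 34, 0, 0],
  [0, -29.3, 34, 0, 0],
  [0, -29.3, 34, 0, 0],
  [0, -29.3, 34, 0, 0],
  [0, -29.3, 34, 0, 0],
  [0, -29.3, 34, 0, 0],
  [0, -29.3, 34, 0, 0],
  [0, -29.3, 34, 0, 0],
  [0, -29.3, 34, 0, 0],
  [0, -29.3, 34, 0, 0],
  [0, -29.3, 34, 0, 0],
], squeeze=100)

```text
t: 1.6
eef_pos: [481.0, 98.9, 256.1]
eef_rot: [-3.141, 0.0, 1.186]
contact_force: [0.9, 1.1, -0.4]
opening: 85.3
```

>>> move_arm([
  [0, -40, 16, 5, 0],
  [0, -40, 16, 5, 0],
  [0, -40, 16, 5, 0],
  [0, -40, 16, 5, 0],
  [0, -40, 16, 5, 0],
  [0, -40, 16, 5, 0],
  [0, -40, 16, 5, 0],
  [0, -40, 16, 5, 0],
  [0, -40, 16, 5, 0],
  [0, -40, 16, 5, 0],
  [0, 0, 0, 0, 9.5],
  [0, 0, 0, 0, 9.5],
  [0, 0, 0, 0, 9.5],
  [0, 0, 0, 0, 9.5],
  [0, 0, 0, 0, 9.5],
  [0, 0, 0, 0, 9.5],
  [0, 0, 0, 0, 9.5],
  [0, 0, 0, 0, 9.7],
  [0, 0, 0, 0, 0],
])

```text
t: 3.98
eef_pos: [478.7, -330.3, 205.9]
eef_rot: [-3.141, 0.001, -0.142]
contact_force: [-0.5, 0.4, 0.0]
opening: 85.4
```

Run:
```python
from h import *
s=cap('scene','s2.png');t=cap('top','t2.png');x=bot.sense();print(x['t'],x['eef_pos'],x['eef_rot'],x['joints'])
crop(s,70,180,200,310,'s2a.png',5);crop(t,310,170,420,260,'t2a.png',6);crop(t,130,160,240,260,'t2b.png',6)
p=x['eef_pos']
for n in('scene','top'):print(proj(n,p),proj(n,p-[0,0,12]))
plan([477,-331,120],-8.3)
```

```text
4.075 [ 478.77324066 -330.44136472  206.0703712 ] [-3.14127300e+00  4.94984545e-04 -1.41297436e-01] [-7.96070289e-01  5.31908169e-01  1.59320937e+00 -5.63018164e-05
  1.01706239e+00 -6.54743152e-01]
[ 97.44481764 237.61140813] [ 98.83182349 241.34479793]
[388.91807082 211.12750079] [387.61458975 211.66523787]
shift tool x -1.7 y 0.8 z 86.1  twist 0.2 (then)  dist 2
```

View pics/s2a.png

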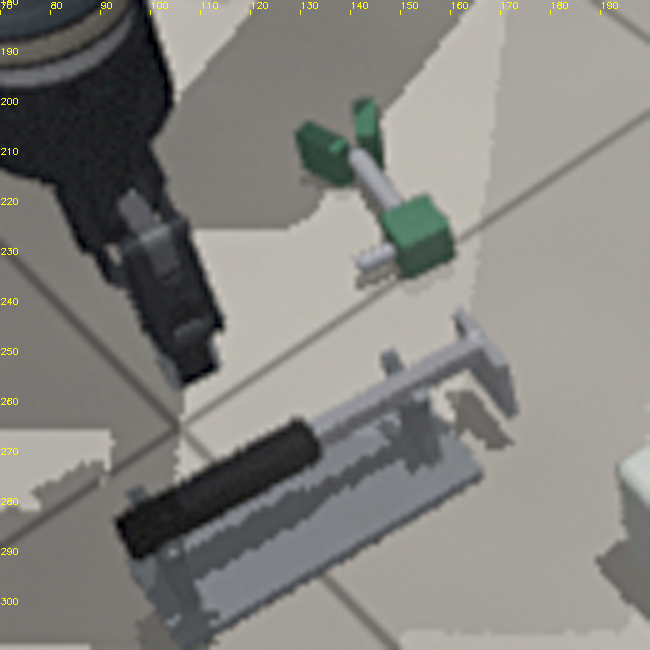

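View pics/t2a.png

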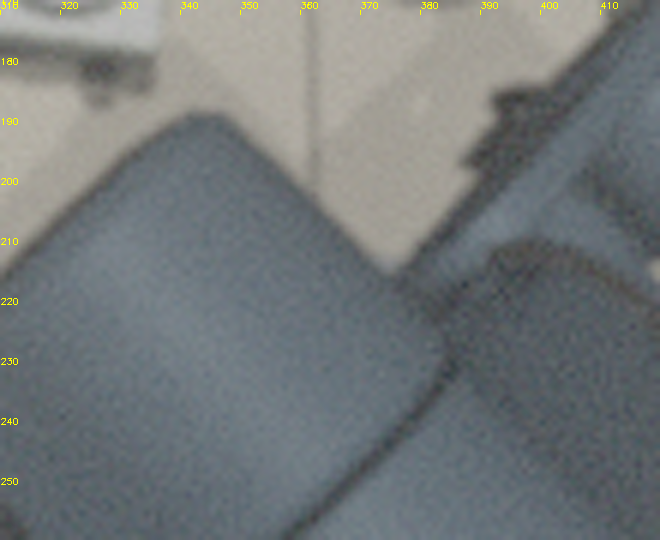

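View pics/t2b.png

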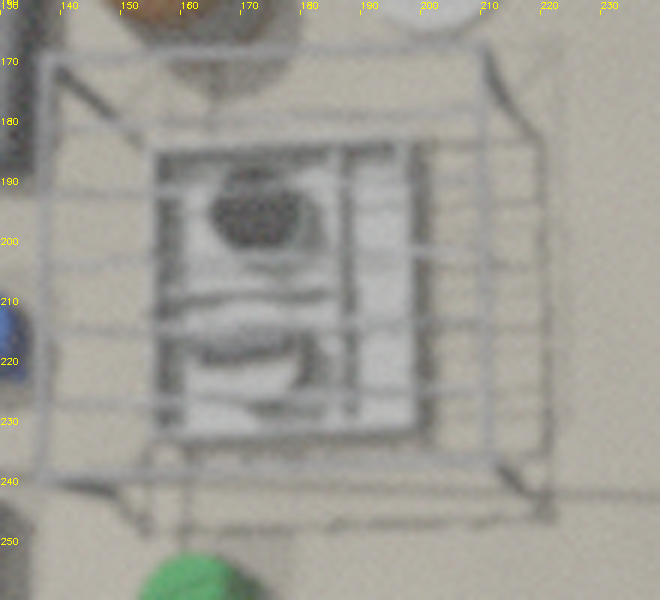

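>>> move_arm([
  [0, -1.5, 1, 40, 0.2],
  [0, 0, 0, 40, 0],
  [0, 0, 0, 10, 0],
  [0, 0, 0, 0, 0],
])

```text
t: 4.58
eef_pos: [477.3, -331.3, 116.1]
eef_rot: [-3.141, 0.001, -0.147]
contact_force: [-0.3, -0.1, 0.7]
opening: 85.2
```

Run:
```python
from h import *
s=cap('scene','s3.png');x=bot.sense();print(x['t'],x['eef_pos'],x['eef_rot'])
crop(s,60,210,190,310,'s3a.png',6)
p=x['eef_pos'];y=x['eef_rot'][2];tx=np.array([np.cos(y),np.sin(y),0]);ty=np.array([np.sin(y),-np.cos(y),0])
for sx in(43,-43):
  for sy in(11,-11): print(sx,sy,proj('scene',p+sx*tx+sy*ty-[0,0,12]))
```

```text
4.625 [ 477.81070535 -331.83668014  117.0566947 ] [ 3.14075376e+00 -1.06221960e-03 -1.46744908e-01]
43 11 [111.25935256 282.5960289 ]
43 -11 [120.68684418 277.44397723]
-43 11 [ 95.02711907 257.33009693]
-43 -11 [104.15967927 252.6663394 ]
```

View pics/s3a.png

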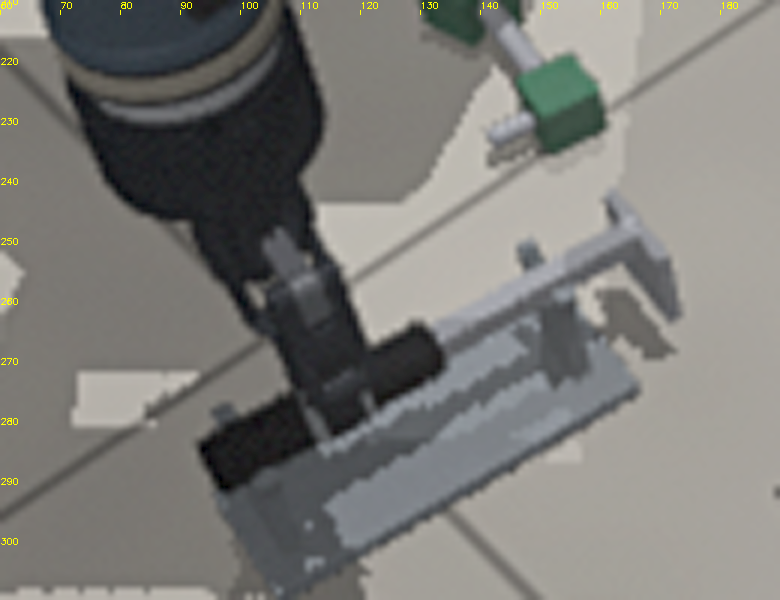

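Run:
```python
from h import *
np.set_printoptions(precision=1,suppress=True)
print(ray('scene',95.7,287.2,60),ray('scene',131.7,268,60))
s=cv2.imread('pics/s0.png').astype(int).max(2)
# dark mask lower/upper edges by column
for u in range(98,130,4):
    c=s[250:300,u]; ys=np.where(c<60)[0]+250; print(u,ys.min(),ys.max(), ray('scene',u,(ys.min()+ys.max())/2,60))
```

```text
[ 470.4 -369.9   60. ] [ 484.2 -282.4   60. ]
98 279 297 [ 476.  -367.4   60. ]
102 278 299 [ 483.6 -361.9   60. ]
106 276 299 [ 487.8 -354.1   60. ]
110 274 295 [ 487.3 -343.4   60. ]
114 272 293 [ 489.2 -334.    60. ]
118 270 290 [ 489.9 -323.8   60. ]
122 267 288 [ 490.7 -313.5   60. ]
126 265 298 [ 506.5 -313.5   60. ]
```

>>> move_arm([
  [0, -1, 0, 20, 0.5],
  [0, 0, 0, 20, 0],
  [0, 0, 0, 11, 0],
  [0, 0, 0, 0, 0],
  [0.5, 0, 0, 0, 0],
  [0.8, 0, 0, 0, 0],
  [1, 0, 0, 0, 0],
  [1, 0, 0, 0, 0],
  [1, 0, 0, 0, 0],
  [1, 0, 0, 0, 0],
  [1, 0, 0, 0, 0],
], squeeze=60)

```text
t: 6.0
eef_pos: [476.6, -331.4, 65.8]
eef_rot: [3.141, -0.001, -0.156]
contact_force: [-0.3, 1.8, 5.3]
opening: 16.7
```

Run:
```python
from h import *
s=cap('scene','s4.png');x=bot.sense();print(x['t'],x['eef_pos'],x['eef_rot'],x['contact_force'],x['opening'])
crop(s,60,210,190,310,'s4a.png',6)
```

```text
6.05 [ 476.63018758 -331.41849742   65.75803898] [ 3.14102346e+00 -8.80858717e-04 -1.56124570e-01] [1.27503513 0.30326825 5.15149198] 16.763507025047126
```

View pics/s4a.png

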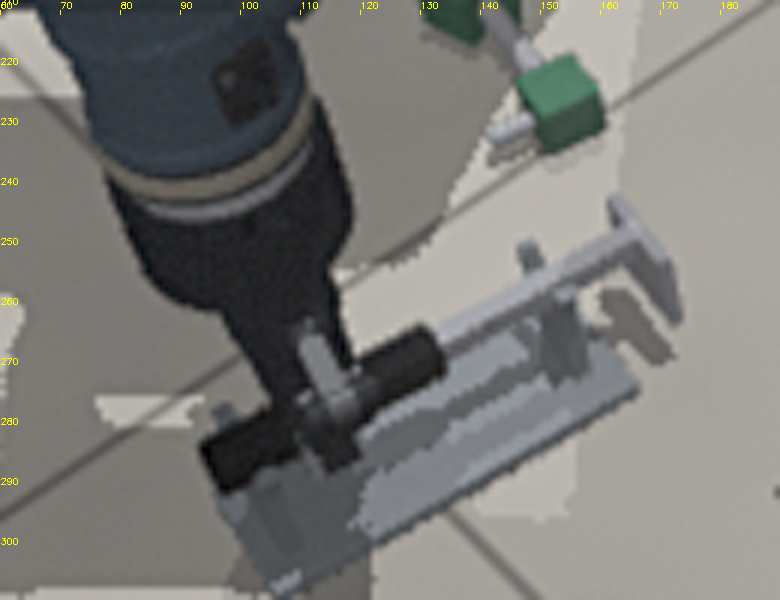

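Run:
```python
from h import *
np.set_printoptions(precision=1,suppress=True)
print('beaker',ray('scene',302,252,0),ray('top',256,155,0))
plan([518,40,126],7.5)
plan([518,150,126],7.5,[518,40,126],7.5)
```

```text
beaker [713.9  73.2   0. ] [701.2  76.7   0. ]
shift tool x -16.9 y -373.3 z -60.2  twist -16.4 (then)  dist 374
shift tool x 14.4 y -109.1 z -0.0  twist 0.0 (then)  dist 110
```

>>> move_arm([
  [1, 0, 0, -10, 0],
  [1, 0, 0, -20, 0],
  [1, 0, 0, -30, 0],
  [1, -2, -38, 0, 0],
  [1, -2, -48, 0, 0],
  [1, -2, -48, 0, 0],
  [1, -2, -48, 0, 0],
  [1, -2, -48, 0, 0],
  [1, -2, -48, 0, 0],
  [1, -2, -48, 0, 0],
  [1, -3, -47, 0, 0],
  [1, 0, 0, 0, -8.2],
  [1, 0, 0, 0, -8.2],
  [1, 0, 0, 0, 0],
], squeeze=100)

```text
t: 7.8
eef_pos: [517.0, 40.2, 125.1]
eef_rot: [-3.141, 0.001, 0.129]
contact_force: [1.2, -0.2, -1.1]
opening: 16.4
```

Run:
```python
from h import *
np.set_printoptions(precision=1,suppress=True)
s=cap('scene','s5.png');t=cap('top','t5.png');x=bot.sense();print(x['t'],x['eef_pos'],x['eef_rot'],x['contact_force'],x['opening'])
crop(s,200,90,360,220,'s5a.png',5);crop(t,140,150,300,280,'t5a.png',5)
p=x['eef_pos'];y=x['eef_rot'][2]+np.pi/2;a=np.array([np.cos(y),np.sin(y),0])
tip=p+142.6*a-[0,0,41.8];print('tip',tip,proj('scene',tip),proj('top',tip),'bladetop',proj('top',tip+[0,0,42]))
```

```text
7.9 [517.2  39.8 125.2] [-3.1  0.   0.1] [ 0.2  0.2 -1.2] 16.567258286685398
tip [499.1 181.3  83.4] [270.2 170.3] [223.4 205.7] bladetop [222.5 203.8]
```

View pics/s5a.png

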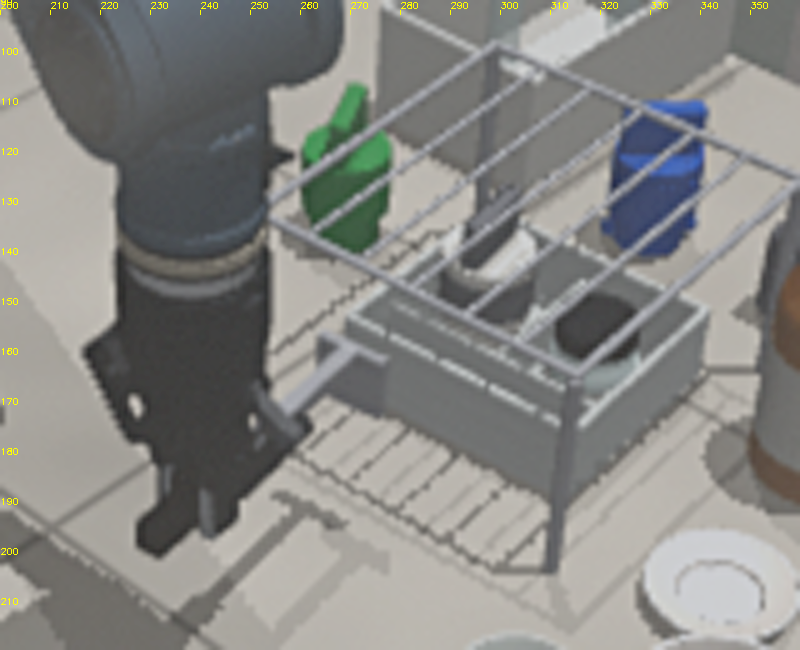

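View pics/t5a.png

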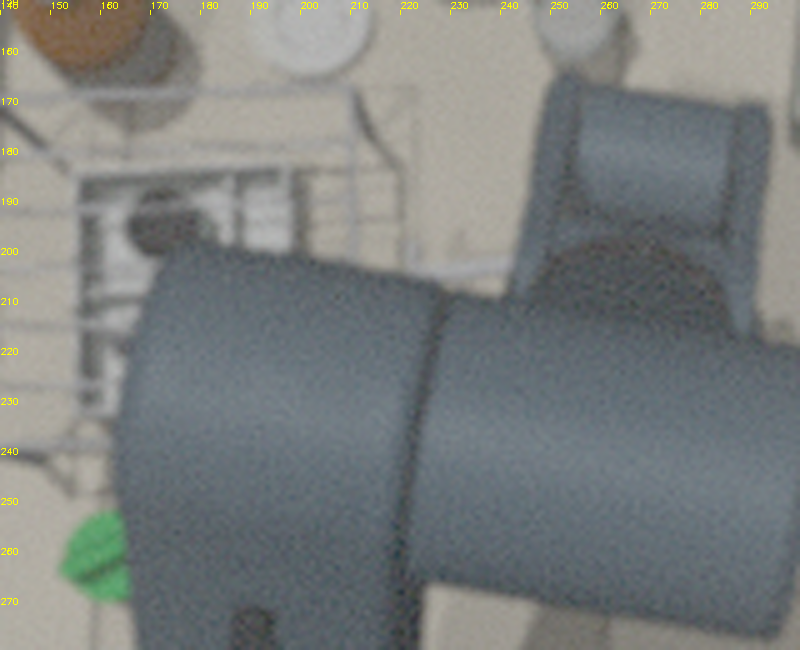

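Run:
```python
from h import *
np.set_printoptions(precision=1,suppress=True)
print(ray('scene',269.2,153.6,55),ray('scene',316,175.6,55),ray('scene',312.5,190.5,0))
plan([520,150,125],7.4)
```

```text
[423.1 261.1  55. ] [588.6 281.5  55. ] [588.3 274.2   0. ]
shift tool x 16.8 y -108.9 z 0.2  twist -0.1 (then)  dist 110
```

>>> move_arm([
  [1, 5, -30, 0, 0],
  [1, 5, -36, 0, 0],
  [1, 4, -30, 0, 0],
  [1, 3, -13, 0, 0],
  [1, 0, 0, 0, 0],
  [1, 0, 0, 0, 0],
])

```text
t: 8.65
eef_pos: [520.2, 149.3, 125.2]
eef_rot: [3.141, 0.0, 0.129]
contact_force: [0.2, -1.0, -1.3]
opening: 16.6
```

Run:
```python
from h import *
np.set_printoptions(precision=1,suppress=True)
s=cap('scene','s6.png');x=bot.sense();print(x['t'],x['eef_pos'],x['eef_rot'],x['contact_force'],x['opening'])
crop(s,220,90,360,220,'s6a.png',5)
p=x['eef_pos'];y=x['eef_rot'][2]+np.pi/2;a=np.array([np.cos(y),np.sin(y),0])
tip=p+142.6*a-[0,0,41.8];print('tip',tip,proj('scene',tip))
```

```text
8.7 [520.3 149.1 125.3] [3.1 0.  0.1] [-0.3 -1.1 -1.3] 16.71507912938478
tip [502.  290.6  83.5] [295.8 153.4]
```

View pics/s6a.png

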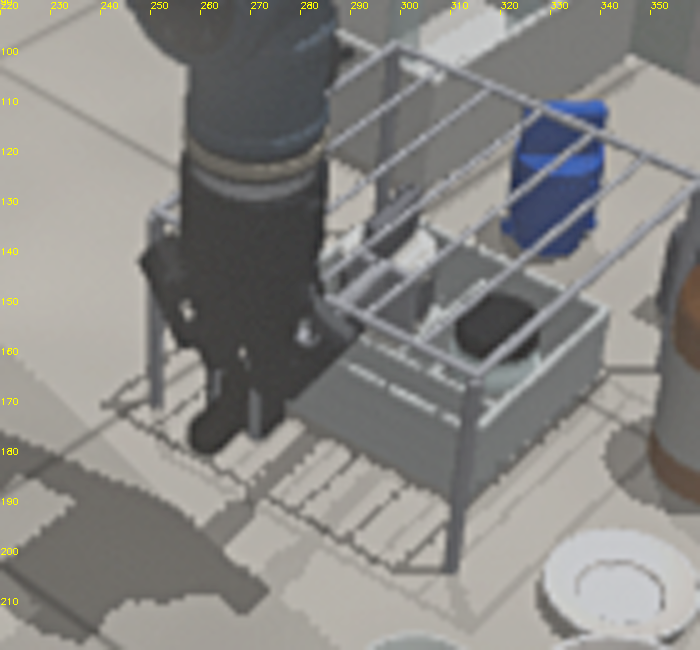

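>>> move_arm([
  [1, 0, 0, 12, 0],
  [1, 0, 0, 15, 0],
  [1, 0, 0, 8, 0],
  [1, 0, 0, 0, 0],
])

```text
t: 9.2
eef_pos: [519.4, 150.0, 89.1]
eef_rot: [-3.141, 0.003, 0.13]
contact_force: [-0.1, -0.2, -2.1]
opening: 16.4
```

>>> move_arm([
  [1, 0, 0, 12, 0],
  [1, 0, 0, 12, 0],
  [1, 0, 0, 0, 0],
])

```text
t: 9.57
eef_pos: [520.4, 150.2, 65.8]
eef_rot: [-3.141, 0.0, 0.129]
contact_force: [-0.7, -1.0, 3.0]
opening: 16.6
```

Run:
```python
from h import *
np.set_printoptions(precision=1,suppress=True)
s=cap('scene','s7.png');t=cap('top','t7.png');x=bot.sense();print(x['t'],x['eef_pos'],x['eef_rot'],x['contact_force'],x['opening'])
crop(s,220,90,360,220,'s7a.png',5)
crop(t,130,150,300,280,'t7a.png',4)
plan([528,-65,65],7.4)
```

```text
9.675 [520.4 150.3  66.4] [-3.1 -0.   0.1] [-0.5  0.2  0.2] 16.537994697762628
shift tool x -20.4 y 214.4 z 1.4  twist 0.0 (then)  dist 215
```

View pics/s7a.png

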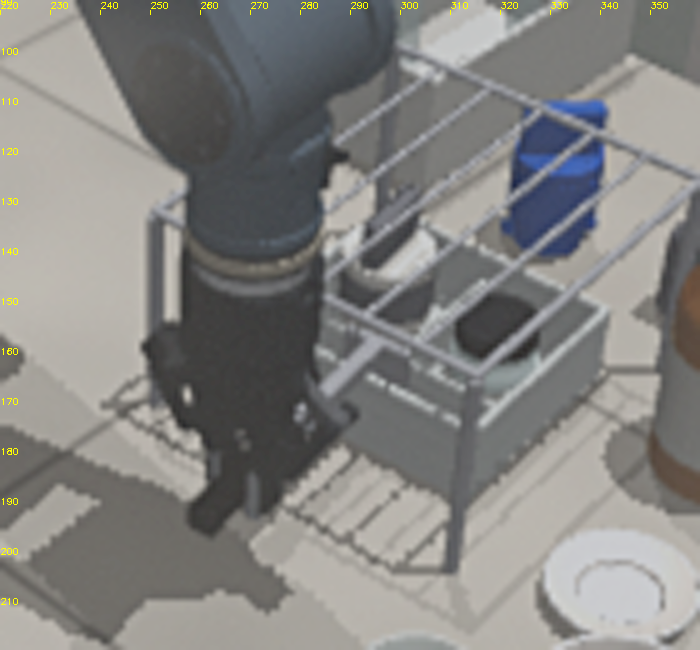

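View pics/t7a.png

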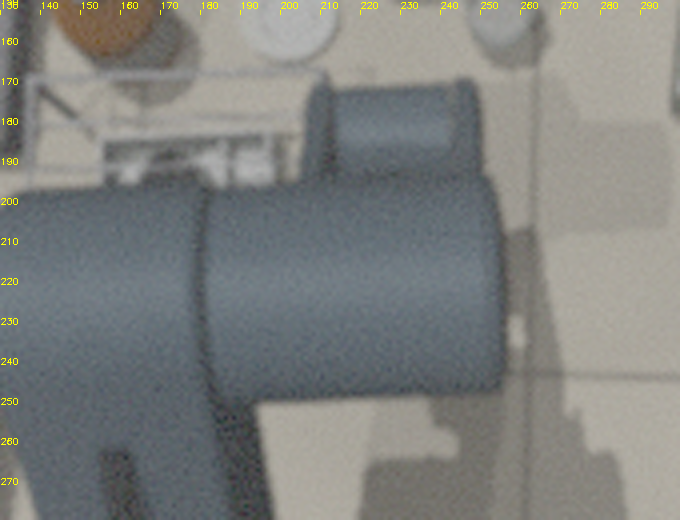

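Run:
```python
from h import *
plan([534,-86,65],7.4)
```

```text
shift tool x -17.2 y 236.0 z 1.4  twist 0.0 (then)  dist 237
```

>>> move_arm([
  [1, -0.5, 6, 1, 0],
  [1, -0.5, 8, 0, 0],
  [1, -0.5, 8, 0, 0],
  [1, -0.8, 10, 0, 0],
  [1, -1, 12, 0, 0],
  [1, -1, 12, 0, 0],
  [1, -1, 13, 0, 0],
  [1, -1, 13, 0, 0],
  [1, -1, 13, 0, 0],
  [1, -1, 13, 0, 0],
])

```text
t: 10.92
eef_pos: [525.2, 42.3, 65.4]
eef_rot: [-3.14, 0.001, 0.128]
contact_force: [-0.2, 5.9, 1.8]
opening: 16.1
```

Run:
```python
from h import *
np.set_printoptions(precision=1,suppress=True)
s=cap('scene','s8.png');x=bot.sense();print(x['t'],x['eef_pos'],x['eef_rot'],x['contact_force'],x['opening'])
crop(s,180,90,340,220,'s8a.png',5)
plan([534,-86,65],7.4)
```

```text
10.975 [525.6  40.6  65.4] [-3.1  0.   0.1] [-0.5  1.4  2.4] 16.660120218587274
shift tool x -7.9 y 126.7 z 0.4  twist -0.0 (then)  dist 127
```

View pics/s8a.png

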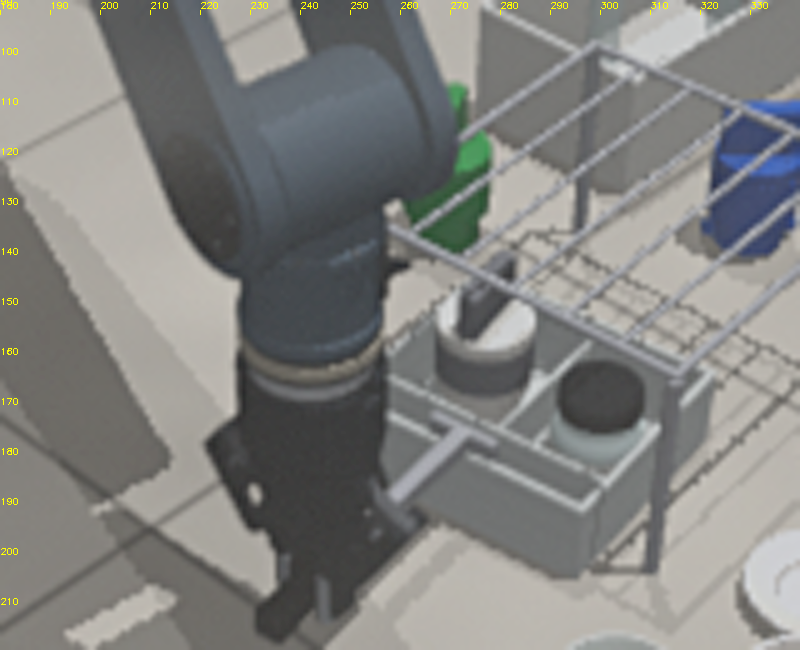

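>>> move_arm([
  [1, -0.5, 8, 0, 0],
  [1, -1, 12, 0, 0],
  [1, -1, 13, 0, 0],
  [1, -1, 13, 0, 0],
  [1, -1, 13, 0, 0],
  [1, -1, 13, 0, 0],
  [1, -1, 13, 0, 0],
  [1, -1, 13, 0, 0],
  [1, -1, 12, 0, 0],
  [1, -0.5, 8, 0, 0],
  [1, 0, 5, 0, 0],
  [1, 0, 3, 0, 0],
  [1, 0, 0, 0, 0],
  [1, 0, 0, 0, 0],
])

```text
t: 12.72
eef_pos: [531.9, -83.2, 65.1]
eef_rot: [-3.14, 0.003, 0.13]
contact_force: [-1.3, 4.6, 2.3]
opening: 16.4
```

Run:
```python
from h import *
np.set_printoptions(precision=1,suppress=True)
s=cap('scene','s9.png');t=cap('top','t9.png');x=bot.sense();print(x['t'],x['eef_pos'],x['eef_rot'],x['contact_force'],x['opening'])
crop(s,150,90,340,240,'s9a.png',4);crop(t,130,150,300,290,'t9a.png',4)
```

```text
12.825 [532.  -83.2  65.1] [-3.1  0.   0.1] [-1.1  5.5  1.9] 16.266542997831404
```

View pics/s9a.png

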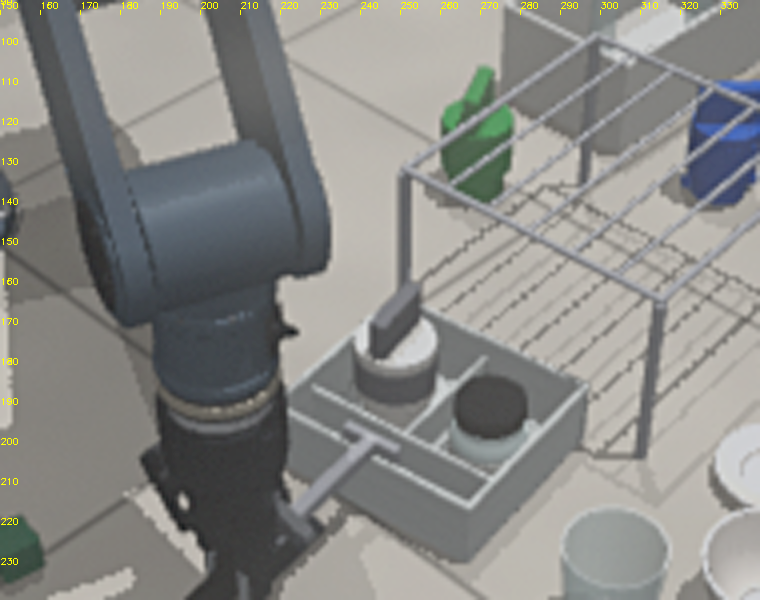

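View pics/t9a.png

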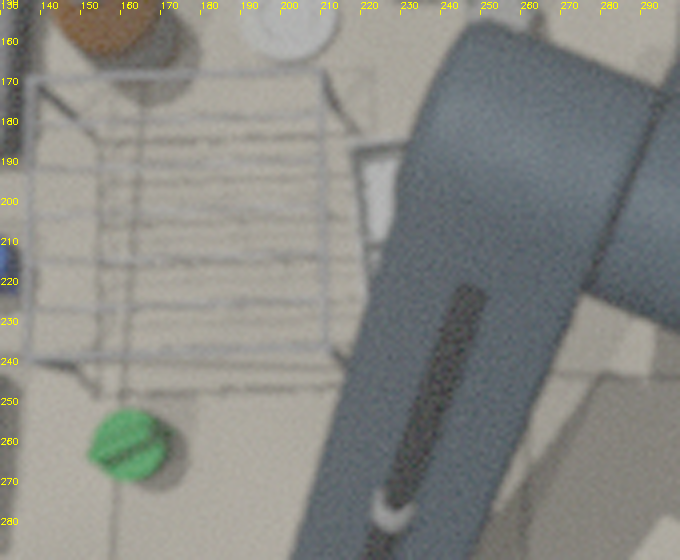

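>>> move_arm([
  [1, 0, -6, 0, 0],
  [1, 0, -6, 0, 0],
  [1, 0, 0, 0, 0],
  [1, 0, 0, -20, 0],
  [1, 0, 0, -30, 0],
  [1, 0, 0, -20, 0],
  [1, 0, 0, 0, 0],
])

```text
t: 13.7
eef_pos: [532.6, -72.3, 136.1]
eef_rot: [3.14, -0.002, 0.13]
contact_force: [-0.0, -0.4, -1.9]
opening: 16.3
```

Run:
```python
from h import *
np.set_printoptions(precision=1,suppress=True)
x=bot.sense();print(x['t'],x['eef_pos'],x['eef_rot'],x['contact_force'],x['opening'])
print(ray('scene',295.5,186.5,55))
plan([476.6,-331.4,130],-8.95)
```

```text
13.7 [532.6 -72.3 136.1] [ 3.1 -0.   0.1] [-0.  -0.4 -1.9] 16.332616912408195
[575.9 204.6  55. ]
shift tool x -89.2 y 249.6 z 6.1  twist 16.4 (then)  dist 265
```

>>> move_arm([
  [1, -12.7, 35.7, 0, 0],
  [1, -12.7, 35.7, 0, 0],
  [1, -12.7, 35.7, 0, 0],
  [1, -12.7, 35.7, 0, 0],
  [1, -12.7, 35.7, 0, 0],
  [1, -12.7, 35.7, 0, 0],
  [1, -13, 35.5, 0, 0],
  [1, 0, 0, 0, 8.2],
  [1, 0, 0, 0, 8.2],
  [1, 0, 0, 0, 0],
  [1, 0, 0, 0, 0],
])

```text
t: 15.08
eef_pos: [475.5, -330.8, 134.4]
eef_rot: [-3.141, 0.001, -0.154]
contact_force: [-0.4, -0.7, -1.8]
opening: 16.6
```

Run:
```python
from h import *
np.set_printoptions(precision=1,suppress=True)
s=cap('scene','s10.png');t=cap('top','t10.png');x=bot.sense();print(x['t'],x['eef_pos'],x['eef_rot'],x['contact_force'],x['opening'])
crop(s,60,180,190,310,'s10a.png',5);crop(t,160,150,300,290,'t10a.png',4)
plan([476.6,-331.4,65.8],-8.95)
y=x['eef_rot'][2]+np.pi/2;a=np.array([np.cos(y),np.sin(y),0])
p=x['eef_pos'];print(proj('scene',p+142.6*a-[0,0,41.8]),proj('scene',p-58*a))
```

```text
15.175 [ 475.7 -331.   134.9] [-3.1  0.  -0.2] [ 0.9 -0.5 -2.4] 16.56236762037044
shift tool x 0.9 y 0.3 z 69.1  twist 0.1 (then)  dist 1
[164.8 240.2] [ 78.5 271.3]
```

View pics/s10a.png

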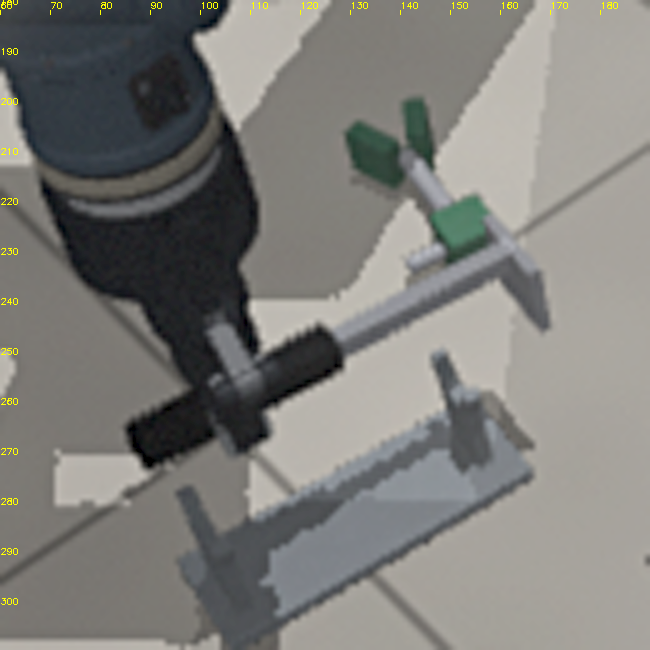

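View pics/t10a.png

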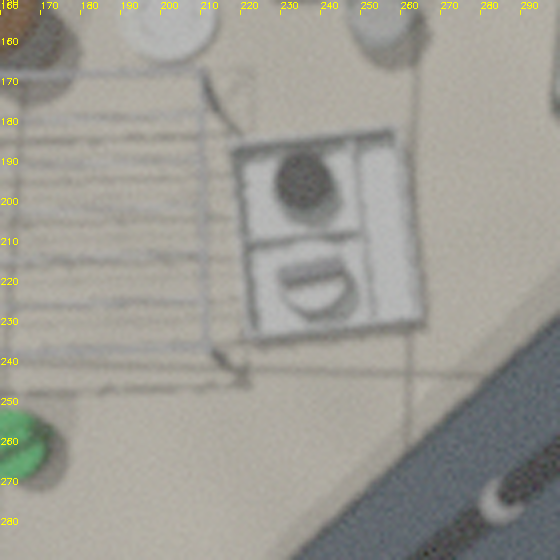

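>>> move_arm([
  [1, 0.9, 0.3, 25, 0],
  [1, 0, 0, 20, 0],
  [1, 0, 0, 8, 0],
  [1, 0, 0, 6, 0],
  [1, 0, 0, 5, 0],
  [1, 0, 0, 4, 0],
  [1, 0, 0, 0, 0],
])

```text
t: 16.05
eef_pos: [476.6, -331.8, 67.3]
eef_rot: [-3.142, 0.0, -0.156]
contact_force: [-1.0, 0.8, -1.1]
opening: 16.5
```

Run:
```python
from h import *
s=cap('scene','s11.png');x=bot.sense();print(x['t'],x['eef_pos'],x['eef_rot'],x['contact_force'],x['opening'])
crop(s,60,210,190,310,'s11a.png',6)
```

```text
16.1 [ 476.71221597 -331.82616045   67.45340113] [ 3.14144104e+00 -1.92041196e-04 -1.56128053e-01] [ 0.35832697  0.32691841 -1.37078209] 16.675106516295166
```

View pics/s11a.png

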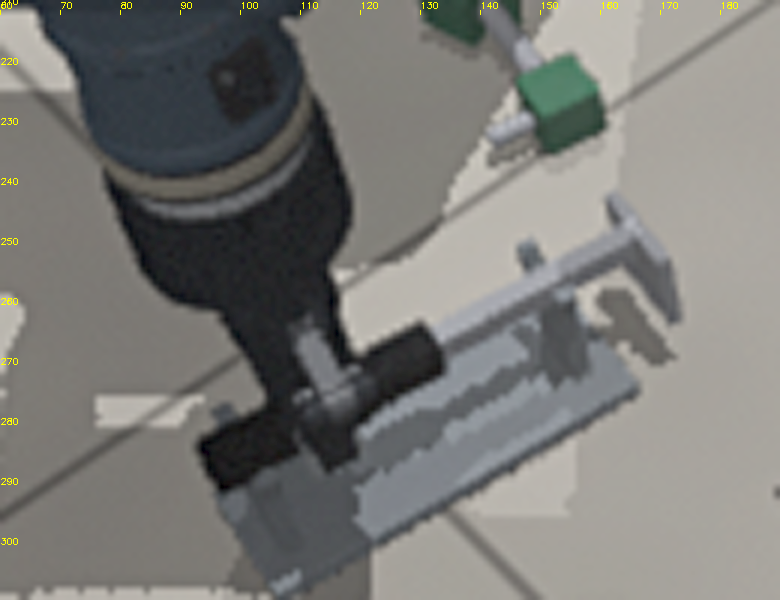

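Back between the fork prongs, about 1 to 2 mm high. I'll lower it by that much and release.

>>> move_arm([
  [1, 0, 0, 1.5, 0],
  [1, 0, 0, 0, 0],
  [0.7, 0, 0, 0, 0],
  [0.3, 0, 0, 0, 0],
  [0, 0, 0, 0, 0],
  [0, 0, 0, 0, 0],
  [0, 0, 0, 0, 0],
  [0, 0, 0, -20, 0],
  [0, 0, 0, -40, 0],
  [0, 0, 0, -50, 0],
  [0, 0, 0, -30, 0],
])

```text
t: 17.48
eef_pos: [477.2, -332.3, 208.3]
eef_rot: [3.14, -0.003, -0.156]
contact_force: [0.7, -0.3, -0.6]
opening: 85.6
```

Run:
```python
from h import *
np.set_printoptions(precision=1,suppress=True)
s=cap('scene','s12.png');x=bot.sense();print(x['t'],x['eef_pos'],x['eef_rot'],x['contact_force'],x['opening'])
crop(s,70,220,190,310,'s12a.png',5);crop(s,200,140,310,240,'s12b.png',6)
t=cv2.imread('pics/t10.png');crop(t,210,170,275,245,'t12b.png',8)
```

```text
17.525 [ 478.6 -333.6  211.8] [ 3.1 -0.  -0.2] [-0.  -0.9  1. ] 85.33778462136605
```

View pics/s12a.png

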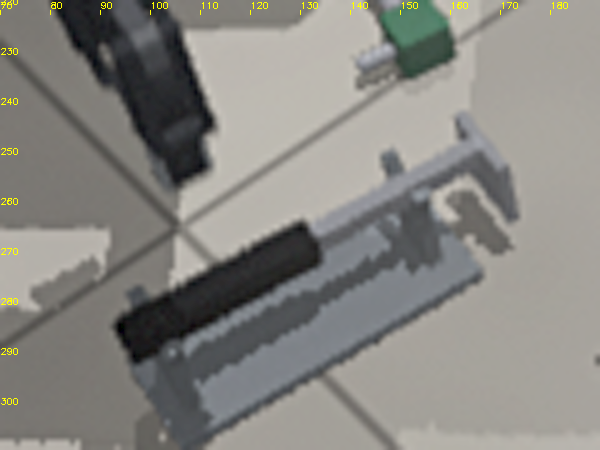

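View pics/s12b.png

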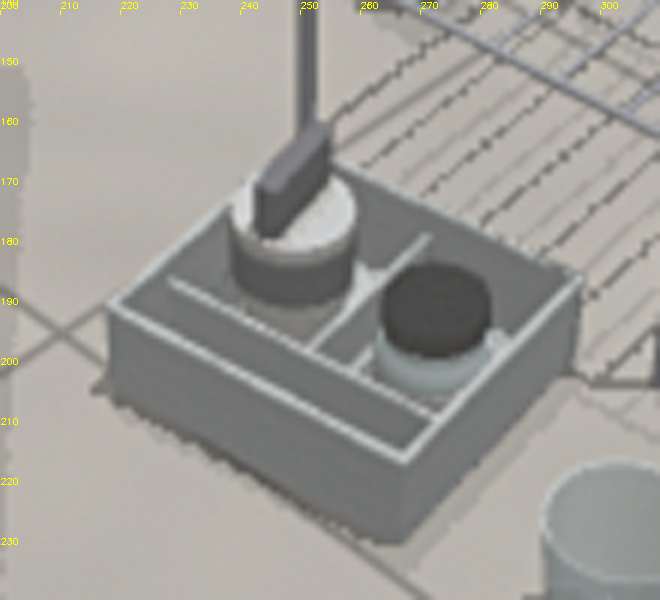

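View pics/t12b.png

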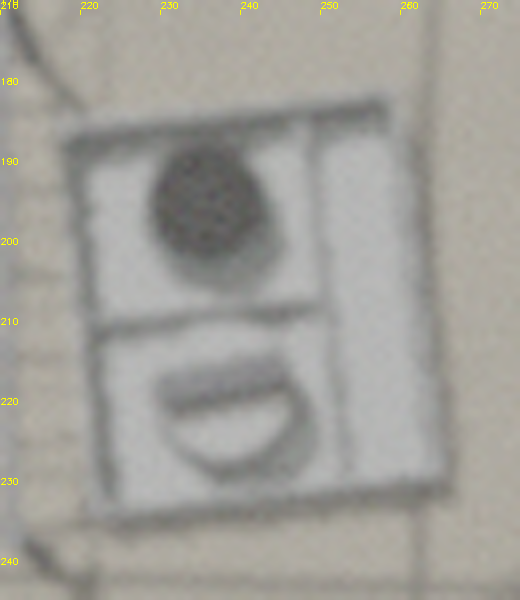

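Run:
```python
from h import *
np.set_printoptions(precision=1,suppress=True)
for p in((242.5,170.5),(245,173),(251.5,160),(254.8,161.3),(248.5,166.2)): print(ray('scene',*p,109))
print('top')
for p in((229,218),(244.5,214.5),(237,216.8)): print(ray('top',*p,109))
print(tri((248.5,166.2),(237,216.8)))
# body disc top z=76 scene ellipse
print('disc',ray('scene',238.5,175.5,76),ray('scene',259,175.5,76),ray('scene',248.5,183,76))
# tray corners
print('tray scene',ray('scene',218.5,190.5,55),ray('scene',267.5,217,55),ray('scene',296.5,187,55))
```

```text
[464.5 105.4 109. ]
[476.7 102.8 109. ]
[450.8 154.9 109. ]
[461.5 157.3 109. ]
[463.6 129.8 109. ]
top
[455.3 159.4 109. ]
[468.3 109.2 109. ]
[460.  133.4 109. ]
(array([460.4, 133.4, 104.9]), [np.float64(0.21953888917680187), np.float64(0.21953888917682632)])
disc [444.5 108.7  76. ] [486.  149.2  76. ] [486.6 106.2  76. ]
tray scene [432.3  41.8  55. ] [598.9  63.2  55. ] [579.2 205.   55. ]
```

Run:
```python
from h import *
plan([463,130.5,170],15.2)
```

```text
shift tool x -87.5 y -456.1 z 41.8  twist -24.1 (then)  dist 464
```

>>> move_arm([
  [0, -8.7, -45.6, 4, 0],
  [0, -8.7, -45.6, 4, 0],
  [0, -8.7, -45.6, 4, 0],
  [0, -8.7, -45.6, 4, 0],
  [0, -8.7, -45.6, 4, 0],
  [0, -8.7, -45.6, 4, 0],
  [0, -8.8, -45.6, 4, 0],
  [0, -8.8, -45.6, 4, 0],
  [0, -8.8, -45.6, 4, 0],
  [0, -8.8, -45.6, 5, 0],
  [0, 0, 0, 0, -8],
  [0, 0, 0, 0, -8],
  [0, 0, 0, 0, -8],
  [0, 0, 0, 0, 0],
  [0, 0, 0, 0, 0],
], squeeze=50)

```text
t: 19.4
eef_pos: [461.1, 132.2, 164.7]
eef_rot: [-3.142, 0.0, 0.261]
contact_force: [-0.5, -0.0, 0.2]
opening: 85.3
```

Run:
```python
from h import *
np.set_printoptions(precision=1,suppress=True)
s=cap('scene','s13.png');t=cap('top','t13.png');x=bot.sense();print(x['t'],x['eef_pos'],np.degrees(x['eef_rot']),x['contact_force'],x['opening'])
crop(s,190,110,320,240,'s13a.png',6);crop(t,290,110,400,240,'t13a.png',5)
plan([463,130.5,125],15.2)
```

```text
19.5 [461.2 132.2 164.7] [-180.    0.   15.] [ 0.1 -0.1  0.4] 85.32193077416022
shift tool x 1.3 y 2.1 z 39.7  twist -0.2 (then)  dist 2
```

View pics/s13a.png

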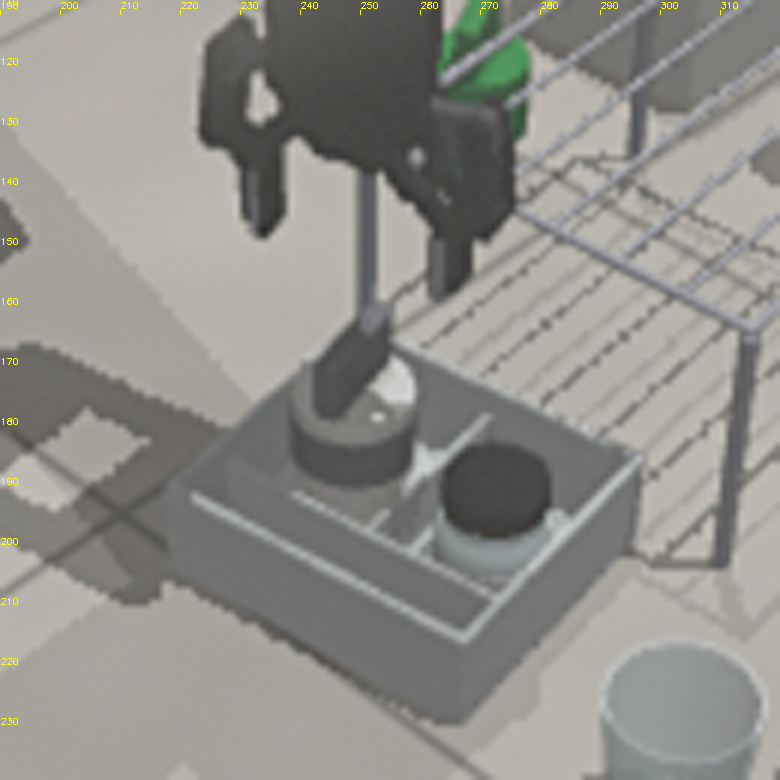

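View pics/t13a.png

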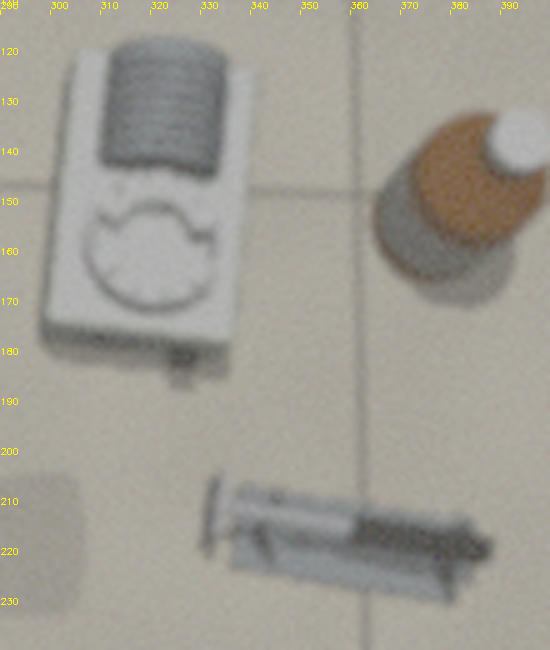

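>>> move_arm([
  [0, 1.3, 2, 20, -0.2],
  [0, 0, 0, 20, 0],
  [0, 0, 0, 12, 0],
  [0, 0, 0, 8, 0],
  [0, 0, 0, 0, 0],
  [0.5, 0, 0, 0, 0],
  [0.8, 0, 0, 0, 0],
  [1, 0, 0, 0, 0],
  [1, 0, 0, 0, 0],
  [1, 0, 0, 0, 0],
  [1, 0, 0, 0, 0],
], squeeze=60)

```text
t: 20.88
eef_pos: [462.9, 130.7, 104.9]
eef_rot: [-3.142, 0.0, 0.266]
contact_force: [-0.3, -0.4, 1.0]
opening: 12.9
```

Run:
```python
from h import *
np.set_printoptions(precision=1,suppress=True)
s=cap('scene','s14.png');x=bot.sense();print(x['t'],x['eef_pos'],np.degrees(x['eef_rot']),x['contact_force'],x['opening'])
crop(s,190,110,320,240,'s14a.png',6)
```

```text
20.925 [462.9 130.7 104.9] [-180.     0.    15.3] [-0.3  0.2  0.7] 12.79984389805524
```

View pics/s14a.png

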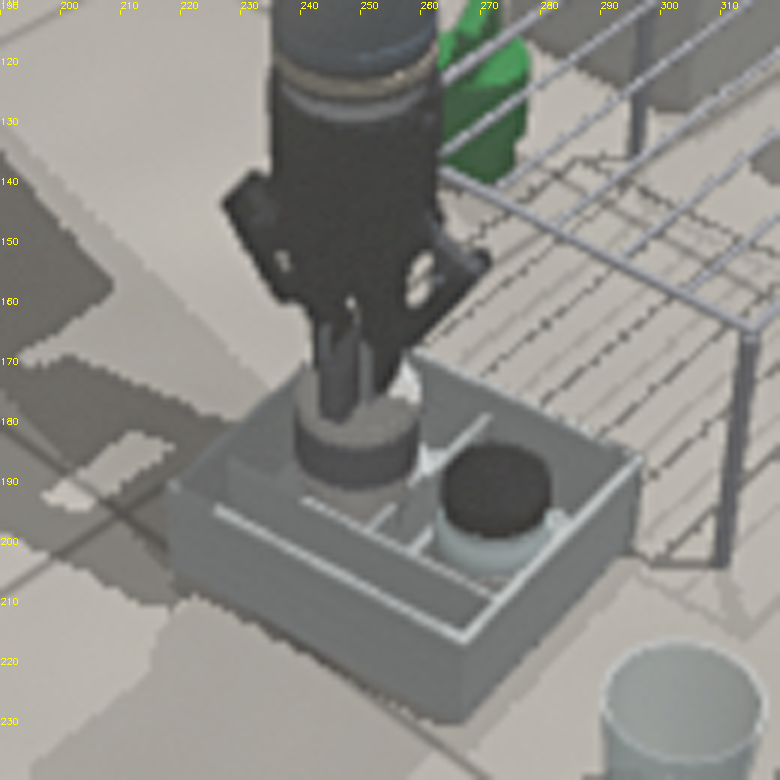

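>>> move_arm([
  [1, 0, 0, -10, 0],
  [1, 0, 0, -25, 0],
  [1, 0, 0, -40, 0],
  [1, 0, 0, -40, 0],
  [1, 0, 0, -25, 0],
  [1, 0, 0, 0, 0],
])

```text
t: 21.68
eef_pos: [464.1, 130.8, 246.9]
eef_rot: [3.14, -0.005, 0.266]
contact_force: [0.3, -0.9, -2.5]
opening: 13.2
```

Run:
```python
from h import *
np.set_printoptions(precision=1,suppress=True)
s=cap('scene','s15.png');x=bot.sense();print(x['t'],x['eef_pos'],np.degrees(x['eef_rot']),x['contact_force'],x['opening'])
crop(s,180,80,320,220,'s15a.png',5)
plan([667,-142,245],-5.5)
```

```text
21.725 [463.  130.7 245.4] [180.   -0.1  15.3] [-0.8  0.1 -1.9] 12.927101606178882
shift tool x 125.0 y 316.8 z 0.4  twist 20.8 (then)  dist 341
```

View pics/s15a.png

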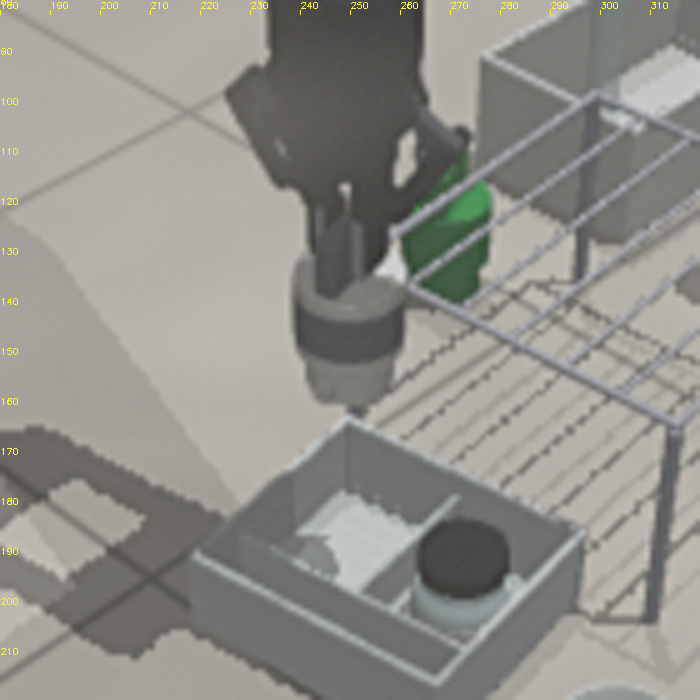

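Run:
```python
from h import *
plan([671,-142,230],-5.5)
print(proj('scene',[463,130.7,192]),proj('scene',[463,130.7,144.5]))
```

```text
shift tool x 128.9 y 317.8 z 15.4  twist 20.8 (then)  dist 343
[248.4362496  142.08656407] [248.51371917 156.02330503]
```

>>> move_arm([
  [1, 16, 39.7, 0, 0],
  [1, 16, 39.7, 0, 0],
  [1, 16, 39.7, 0, 0],
  [1, 16, 39.7, 0, 0],
  [1, 16, 39.7, 0, 0],
  [1, 16, 39.7, 0, 0],
  [1, 16, 39.7, 0, 0],
  [1, 16, 39.7, 0, 0],
  [1, 0, 0, 0, 10.4],
  [1, 0, 0, 0, 10.4],
  [1, 0, 0, 10, 0],
  [1, 0, 0, 0, 0],
  [1, 0, 0, 0, 0],
])

```text
t: 23.35
eef_pos: [669.7, -141.8, 233.9]
eef_rot: [-3.141, 0.001, -0.095]
contact_force: [0.5, 1.4, -1.4]
opening: 13.0
```

Run:
```python
from h import *
np.set_printoptions(precision=1,suppress=True)
s=cap('scene','s16.png');t=cap('top','t16.png');x=bot.sense();print(x['t'],x['eef_pos'],np.degrees(x['eef_rot']),x['contact_force'],x['opening'])
crop(s,170,180,300,310,'s16a.png',6);crop(t,280,100,360,190,'t16a.png',6)
p=x['eef_pos']
for n in('scene','top'): print(n,[proj(n,p-[0,0,h]) for h in(29,77,101)])
```

```text
23.45 [ 670.1 -141.9  234.8] [180.   -0.   -5.5] [ 0.7 -0.1 -1.2] 13.114268197414749
scene [array([227.5, 237. ]), array([228.3, 251.5]), array([228.7, 258.4])]
top [array([326.5, 148.6]), array([323.8, 152.9]), array([322.5, 154.9])]
```

View pics/s16a.png

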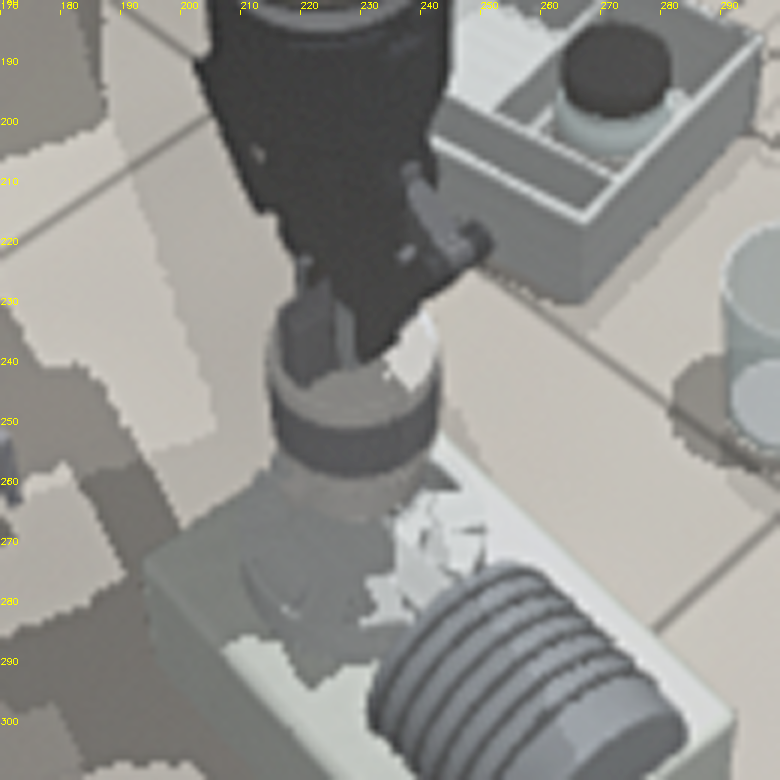

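View pics/t16a.png

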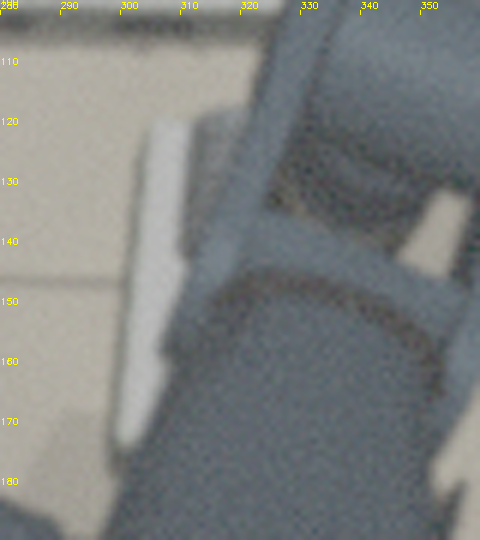

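Run:
```python
from h import *
s=cv2.imread('pics/s12.png');t=cv2.imread('pics/t13.png')
crop(s,200,240,265,300,'s17.png',12,.8);crop(t,300,140,345,180,'t17.png',16,.8)
np.set_printoptions(precision=1,suppress=True)
# predicted cup circles for hypothesised centre, overlay
def ov(im,n,x0,y0,sc,C,f):
    c=cv2.imread(im)
    for r,z in((46,106),(26,106),(46,84),(26,84)):
        pts=np.array([(proj(n,[C[0]+r*np.cos(a),C[1]+r*np.sin(a),z])-[x0,y0]+.5)*sc for a in np.linspace(0,6.29,60)]).astype(int)
        cv2.polylines(c,[pts],True,(0,0,255) if z==106 else (255,0,0),1)
    cv2.imwrite(f,c)
ov('pics/s17.png','scene',200,240,12,(671,-142),'pics/s17o.png')
ov('pics/t17.png','top',300,140,16,(671,-142),'pics/t17o.png')
```

```text
(no output)
```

View pics/s17o.png

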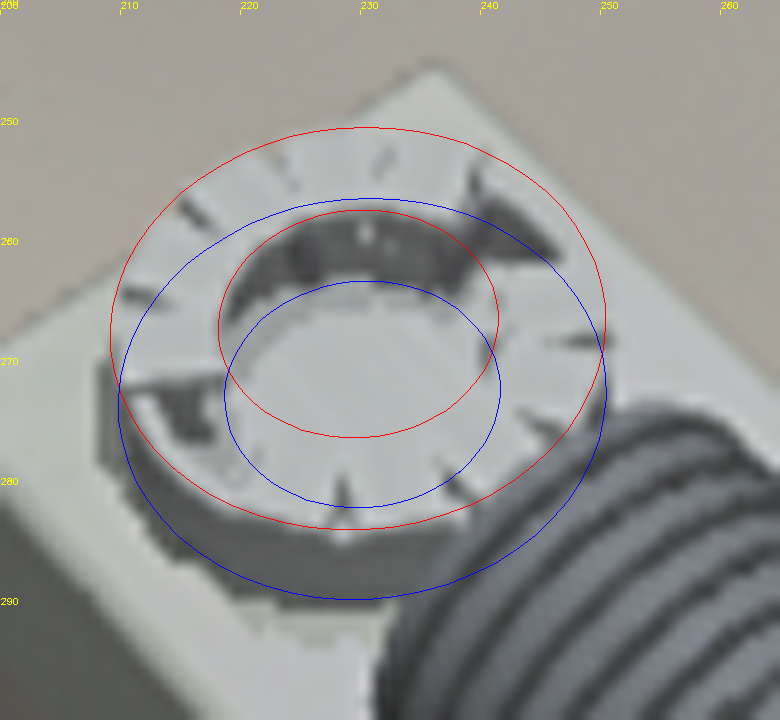

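View pics/t17o.png

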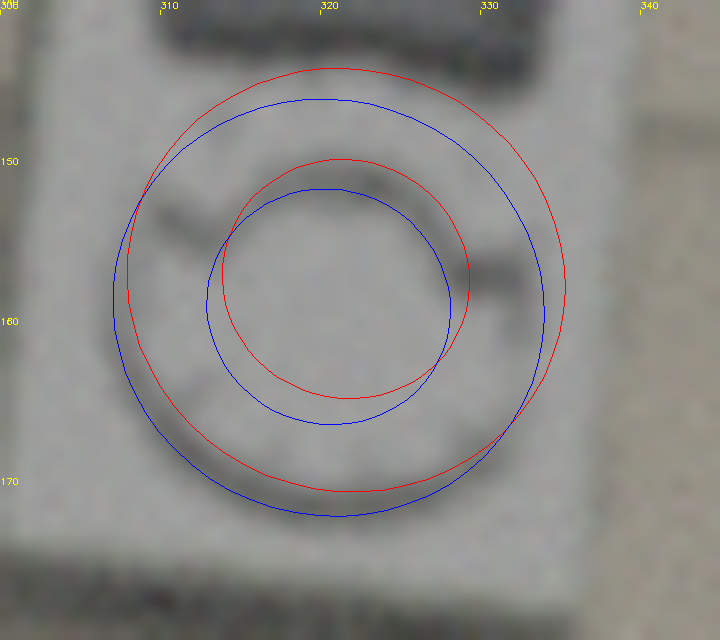

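>>> move_arm([
  [1, 0, 0, 10, 0],
  [1, 0, 0, 10, 0],
  [1, 0, 0, 0, 0],
  [1, 0, 0, 0, 0],
])

```text
t: 23.95
eef_pos: [670.1, -142.1, 214.6]
eef_rot: [-3.142, 0.0, -0.097]
contact_force: [-0.0, -0.2, -0.8]
opening: 12.9
```

```bash
cat >> h.py <<'E'
def circ(c,n,x0,y0,sc,C,rz,col=(0,0,255)):
    for r,z in rz:
        pts=np.array([(proj(n,[C[0]+r*np.cos(a),C[1]+r*np.sin(a),z])-[x0,y0]+.5)*sc for a in np.linspace(0,6.29,60)]).astype(int)
        cv2.polylines(c,[pts],True,col,1)
E
python3 - <<'E'
from h import *
np.set_printoptions(precision=1,suppress=True)
s=cap('scene','s18.png');x=bot.sense();print(x['t'],x['eef_pos'],np.degrees(x['eef_rot']),x['contact_force'],x['opening'])
crop(s,200,230,260,295,'s18a.png',12,.6)
c=cv2.imread('pics/s18a.png');p=x['eef_pos'];b=p[2]-101
circ(c,'scene',200,230,12,p,((24,b),(24,b+24),(30,b+24),(30,b+72)))
cv2.imwrite('pics/s18o.png',c)
g=cv2.cvtColor(s,cv2.COLOR_BGR2GRAY)
for v in range(244,264,2): print(v,g[v,208:250])
E
```

```text
24.0 [ 670.2 -142.1  214.9] [180.   -0.   -5.5] [-0.4 -0.2 -2.1] 13.066509831002236
244 [135 134 134 134 133 136 135  87  86  49  39  41  45  41  42  41  42  41
  44  60  61  42  28  28  27  27  47  70 161 179 174 173 173 176 172 108
 138 160 159 158 157 158]
246 [135 134 135 134 135 136 137  80  84  49  37  40  43  41  42  42  41  39
  40  61  61  57  40  32  48  92 181 180 179 175 174 174 177 177 124  91
 136 162 162 158 157 157]
248 [135 135 136 135 135 139 137  57  81  84  60  41  40  40  39  41  45  54
  84  86  83  84  86  89  88  85  82  92 176 176 178 180 177 116  76  92
 136 140 141 159 158 158]
250 [137 137 137 137 137 139 139  58  66  80  90  85  60  59  66  84  90  88
  87  86  87  87  87  87  87  87  85  84  81  95 182 142 102  76  52  83
 138 137 134 140 160 160]
252 [138 136 138 138 138 140 140  77  39  57  77  84  87  91  87  88  87  86
  86  86  87  86  86  87  87  88  89  91  90  81  82  88  67  44  38  73
 146 137 134 135 158 160]
254 [136 138 138 139 137 140 141  83  35  37  46  64  80  85  85  86  87  87
  88  91  91  92  91  87  87  88  87  85  85  82  71  50  44  41  44 115
 199 178 144 134 133 141]
256 [138 138 138 139 139 142 144  81  36  38  40  40  42  48  51  59  75  87
  88  89  89  88  88  87  78  68  67  52  45  41  44  46  44  40  54 153
 192 190 193 176 146 133]
258 [139 140 140 141 124  94 101  76  53  38  38  41  42  42  41  43  42  43
  42  45  44  43  44  43  43  44  44  43  43  46  47  46  44  43  57  86
 144 189 186 190 193 179]
260 [142 143 142 125  79  72  76  78  74  54  40  39  41  42  43  42  43  44
  44  44  45  45  45  44  45  45  45  44  43  46  45  45  48  68  70  64
  58  76 143 184 186 194]
262 [120  94  77  74  76  76  77  78  77  78  74  65  44  41  40  42  44  44
  44  44  45  44  45  44  44  44  43  42  42  45  56  82  91 151 163 185
 186 182 183 193 190 190]
```

View pics/s18o.png

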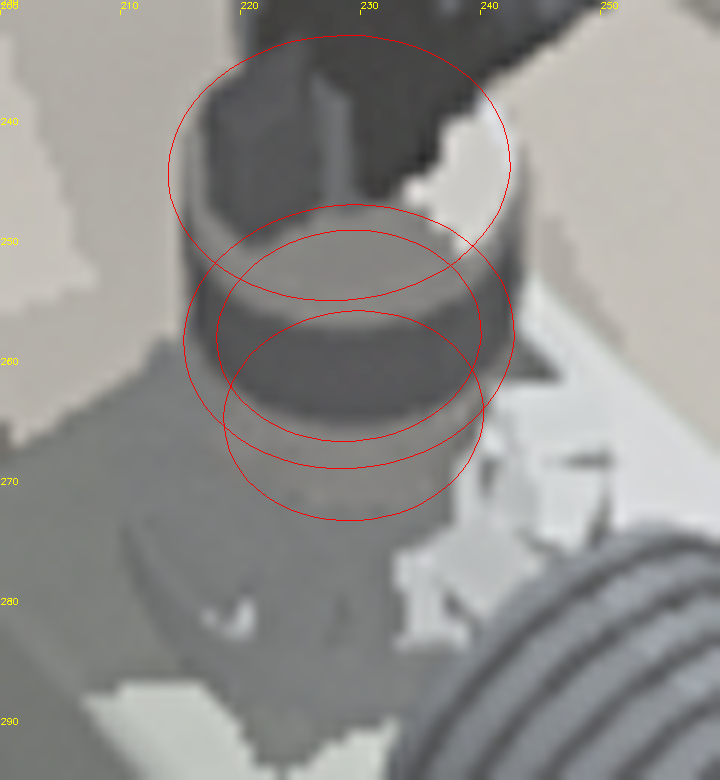

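Run:
```python
from h import *
s=np.mean([cv2.cvtColor(cv2.imread('pics/%s.png'%n),cv2.COLOR_BGR2GRAY).astype(float) for n in('s0','s5','s8','s9')],0)
np.set_printoptions(precision=0,suppress=True,linewidth=200)
for v in range(266,282,2): print(v,'L203:',s[v,203:216],'R244:',s[v,244:258])
for u in(222,226,230,234): print(u,'bottom v280:',s[280:296,u],' top 246:',s[246:268,u])
C=(671,-142)
a=np.linspace(0,6.28,721)
for r,z in((46,106),(46,84),(46,80),(26,106),(26,101)):
    q=np.array([proj('scene',[C[0]+r*np.cos(t),C[1]+r*np.sin(t),z]) for t in a]); print(r,z,'u %.1f %.1f v %.1f %.1f'%(q[:,0].min(),q[:,0].max(),q[:,1].min(),q[:,1].max()))
```

```text
266 L203: [133. 157. 164. 166. 166. 164. 169. 173. 172. 168. 166. 168. 172.] R244: [168. 170. 171. 173. 173. 173. 172. 178. 177. 176. 176. 176. 177. 172.]
268 L203: [168. 166. 166. 166. 166. 162. 136. 167. 169. 168. 167. 169. 169.] R244: [174. 152. 149. 114.  90.  87.  95. 154. 176. 176. 176. 176. 176. 176.]
270 L203: [163. 163. 162. 163. 162. 110. 113. 175. 178. 174. 174. 176. 177.] R244: [171. 171. 172. 173. 176. 176. 149. 178. 178. 176. 175. 175. 175. 176.]
272 L203: [169. 170. 170. 172. 173.  98.  91.  96. 100.  91.  76.  78.  78.] R244: [170. 169. 168. 170. 172. 145.  99. 180. 181. 178. 178. 178. 179. 180.]
274 L203: [173. 173. 173. 176. 175. 101.  93.  72. 138. 176. 116.  67.  66.] R244: [149. 172. 177. 179. 152.  67.  75. 113. 108. 100.  96.  86.  84.  95.]
276 L203: [173. 173. 173. 174. 174. 101.  94.  71.  70. 138. 174. 114.  72.] R244: [165. 107.  88. 110. 108.  96.  83.  78.  61.  53.  59.  60.  73.  84.]
278 L203: [173. 172. 172. 173. 172. 106.  92.  75.  54.  64. 111. 173. 172.] R244: [119. 109. 106.  85.  66.  48.  55.  96. 101. 105. 103. 100.  80.  75.]
280 L203: [172.
[... 837 characters left out ...]
32.  81.  74.  73.  75.  75.  74.  75.  71.  62.  50.  43.  42.]  top 246: [127. 158. 164. 162. 166. 165. 170. 170. 169. 170. 170. 150.  87.  68.  70.  73.  72.  74. 129. 144. 174. 176.]
46 106 u 208.7 250.0 v 250.1 283.7
46 84 u 209.3 250.0 v 256.0 289.5
46 80 u 209.5 250.0 v 257.1 290.5Traceback (most recent call last):
  File "<stdin>", line 9, in <module>
  File "h.py", line 12, in proj
    K,o,R=cam(n); c=R.T@(np.array(P,float)-o); q=K@[c[0],-c[1],-c[2]]; return q[:2]/q[2]
          ~~~^^^
  File "h.py", line 7, in cam
    p=bot.camera_params(n); return p['mtx'],np.array(p['origin']),Ro.from_euler('xyz',p['orientation']).as_matrix()
ValueError: time passes only in moves, steps and waits
```

```bash
sed -i 's/^def cam(n):/from functools import lru_cache\n@lru_cache(None)\ndef cam(n):/' h.py
python3 - <<'E'
from h import *
s=cv2.cvtColor(cv2.imread('pics/s18.png'),cv2.COLOR_BGR2GRAY).astype(float)
np.set_printoptions(precision=0,suppress=True,linewidth=200)
for v in range(262,278,1): print(v,'L212:',s[v,212:226],'R234:',s[v,234:246])
a=np.linspace(0,6.28,181)
P=[670.2,-142.1];b=214.9-101
for r,z in((24,b),(24,b+24),(30,b+24),(30,b+72)):
    q=np.array([proj('scene',[P[0]+r*np.cos(t),P[1]+r*np.sin(t),z]) for t in a]); print(r,z,'u %.1f %.1f v %.1f %.1f'%(q[:,0].min(),q[:,0].max(),q[:,1].min(),q[:,1].max()))
c=cv2.imread('pics/s18.png'); crop(c,205,230,255,290,'s18c.png',12,.35)
E
```

```text
262 L212: [76. 76. 77. 78. 77. 78. 74. 65. 44. 41. 40. 42. 44. 44.] R234: [ 43.  42.  42.  45.  56.  82.  91. 151. 163. 185. 186. 182.]
263 L212: [78. 79. 78. 77. 76. 78. 77. 78. 76. 51. 42. 43. 42. 41.] R234: [ 43.  41.  48.  64.  86.  82.  79. 173. 191. 195. 193. 191.]
264 L212: [76. 78. 79. 79. 79. 78. 76. 80. 86. 80. 68. 60. 52. 44.] R234: [ 60.  61.  85.  88. 100.  66.  92. 150. 164. 188. 188. 188.]
265 L212: [77. 76. 78. 78. 78. 79. 82. 84. 79. 86. 82. 82. 81. 72.] R234: [ 83.  82.  90.  85.  78.  71. 148. 154. 155. 186. 185. 184.]
266 L212: [79. 79. 77. 76. 77. 81. 85. 87. 84. 87. 83. 86. 89. 85.] R234: [ 86.  85.  82.  78.  66.  83. 186. 185. 156. 184. 188. 187.]
267 L212: [76. 76. 76. 76. 75. 76. 82. 86. 87. 83. 79. 80. 78. 85.] R234: [ 84.  83.  79.  74.  77. 123. 166. 186. 153. 165. 191. 190.]
268 L212: [76. 75. 77. 75. 76. 76. 76. 79. 81. 79. 79. 80. 81. 84.] R234: [ 83.  81.  77.  79. 127. 152.  97. 119. 160. 168. 192. 171.]
269 L212: [77. 77. 77. 76. 77. 75. 77. 78. 78. 78. 79. 81. 83. 83.] R234: [ 83.  81.  75.  84. 157. 156.  79. 128. 156. 160. 187. 187.]
270 L212: [7
[... 523 characters left out ...]
9. 192.]
274 L212: [76. 74. 75. 76. 78. 78. 78. 78. 77. 78. 78. 77. 76. 77.] R234: [ 73.  80. 112. 144. 157. 156. 156. 163. 158. 126. 140. 191.]
275 L212: [78. 74. 75. 76. 76. 76. 77. 80. 79. 78. 77. 80. 77. 77.] R234: [ 97. 125. 152. 156. 153. 155. 156. 157. 160. 148. 105. 106.]
276 L212: [77. 76. 74. 75. 76. 78. 78. 78. 78. 78. 78. 78. 76. 76.] R234: [157. 181. 162. 156. 153. 153. 154. 155. 159. 162. 151. 116.]
277 L212: [69. 77. 76. 74. 74. 76. 77. 78. 78. 75. 79. 77. 76. 76.] R234: [162. 167. 158. 158. 156. 152. 153. 155. 158. 161. 161. 112.]
24 113.9 u 218.1 239.8 v 255.4 272.9
24 137.9 u 217.6 239.6 v 248.7 266.3
30 137.9 u 214.8 242.3 v 246.6 268.5
30 185.9 u 213.5 242.0 v 232.4 254.5
```

View pics/s18c.png

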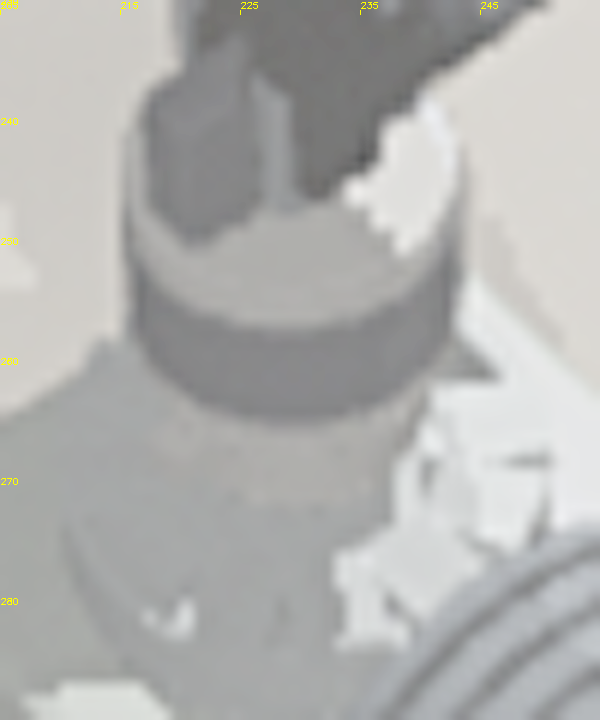

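>>> move_arm([
  [1, -1.2, 1.4, 0, 0],
  [1, 0, 0, 4, 0],
  [1, 0, 0, 4, 0],
  [1, 0, 0, 2, 0],
  [1, 0, 0, 2, 0],
  [1, 0, 0, 0, 0],
])

```text
t: 24.75
eef_pos: [669.2, -143.5, 206.2]
eef_rot: [3.141, -0.002, -0.097]
contact_force: [-3.6, 1.3, 12.1]
opening: 13.1
```

Run:
```python
from h import *
np.set_printoptions(precision=2,suppress=True)
s=cap('scene','s19.png');x=bot.sense();print(x['t'],x['eef_pos'],np.degrees(x['eef_rot']),x['contact_force'],x['wrist_torque'],x['opening'])
crop(s,200,225,260,295,'s19a.png',10,.5)
```

```text
24.8 [ 669.14 -143.46  206.18] [179.95  -0.11  -5.53] [-2.69  0.22 10.94] [ 0.27  0.99 -0.07] 12.614989653237936
```

View pics/s19a.png

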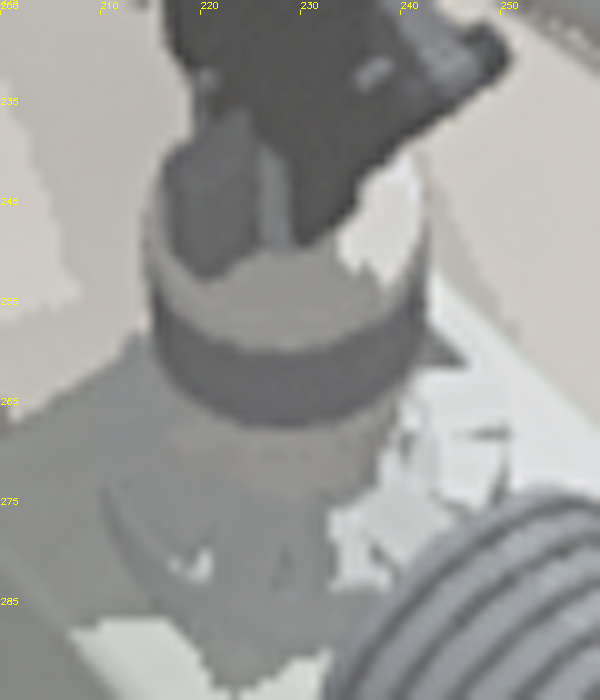

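>>> move_arm([
  [1, 1, 0.3, 0, 0],
  [1, 1, 0.3, 0, 0],
  [1, 0, 0, 0, 0],
])

```text
t: 25.18
eef_pos: [669.8, -143.7, 205.9]
eef_rot: [-3.142, 0.002, -0.097]
contact_force: [-3.5, 1.2, 12.8]
opening: 13.0
```

Run:
```python
from h import *
np.set_printoptions(precision=2,suppress=True)
x=bot.sense();print(x['t'],x['eef_pos'],np.degrees(x['eef_rot']),x['contact_force'],x['wrist_torque'])
```

```text
25.175 [ 669.85 -143.74  205.94] [-179.99    0.09   -5.53] [-3.49  1.17 12.77] [0.48 1.46 0.01]
```

>>> move_arm([
  [1, 0, 0, -4, 0],
  [1, 1.5, 0, 0, 0],
  [1, 0, 0, 3, 0],
  [1, 0, 0, 2, 0],
  [1, 0, 0, 0, 0],
])

```text
t: 25.8
eef_pos: [671.8, -144.2, 200.9]
eef_rot: [-3.141, 0.001, -0.097]
contact_force: [-0.1, 0.4, -2.6]
opening: 13.2
```

Run:
```python
from h import *
np.set_printoptions(precision=2,suppress=True)
x=bot.sense();print(x['t'],x['eef_pos'],np.degrees(x['eef_rot']),x['contact_force'],x['wrist_torque'])
```

```text
25.8 [ 671.82 -144.17  200.91] [-179.98    0.08   -5.55] [-0.05  0.36 -2.58] [ 0.06 -0.01  0.01]
```

>>> move_arm([
  [1, 0, 0, 4, 0],
  [1, 0, 0, 3, 0],
  [1, 0, 0, 3, 0],
  [1, 0, 0, 0, 0],
])

```text
t: 26.3
eef_pos: [671.9, -144.2, 191.4]
eef_rot: [-3.141, 0.001, -0.097]
contact_force: [0.1, 0.1, -1.6]
opening: 12.9
```

Run:
```python
from h import *
np.set_printoptions(precision=2,suppress=True)
x=bot.sense();print(x['t'],x['eef_pos'],np.degrees(x['eef_rot']),x['contact_force'],x['wrist_torque'])
```

```text
26.3 [ 671.93 -144.18  191.39] [-179.99    0.04   -5.55] [ 0.1   0.12 -1.61] [-0.01 -0.06 -0.02]
```

Lugs are passing through the notches freely. I'll go down to the floor.

>>> move_arm([
  [1, 0, 0, 3, 0],
  [1, 0, 0, 2, 0],
  [1, 0, 0, 1.5, 0],
  [1, 0, 0, 1, 0],
  [1, 0, 0, 0, 0],
])

```text
t: 26.92
eef_pos: [672.1, -144.3, 184.9]
eef_rot: [3.141, -0.0, -0.097]
contact_force: [-1.3, 0.7, 2.2]
opening: 12.7
```

Run:
```python
from h import *
np.set_printoptions(precision=2,suppress=True)
x=bot.sense();print(x['t'],x['eef_pos'],np.degrees(x['eef_rot']),x['contact_force'],x['wrist_torque'])
```

```text
26.925 [ 672.1  -144.26  184.91] [179.99  -0.01  -5.54] [-1.32  0.65  2.2 ] [0.09 0.27 0.02]
```

>>> move_arm([
  [1, 0, 0, 0, 7.5],
  [1, 0, 0, 0, 7.5],
  [1, 0, 0, 0, 7.5],
  [1, 0, 0, 0, 7.5],
  [1, 0, 0, 0, 0],
])

```text
t: 27.55
eef_pos: [672.6, -144.0, 184.9]
eef_rot: [-3.141, -0.001, -0.619]
contact_force: [-0.6, 2.2, 1.9]
opening: 13.0
```

Run:
```python
from h import *
np.set_printoptions(precision=2,suppress=True)
x=bot.sense();print(x['t'],x['eef_pos'],np.degrees(x['eef_rot']),x['contact_force'],x['wrist_torque'])
```

```text
27.55 [ 672.62 -143.97  184.9 ] [-179.94   -0.06  -35.46] [-0.61  2.19  1.92] [ 0.3   0.02 -0.01]
```

>>> move_arm([
  [1, 0, 0, 0, 7.5],
  [1, 0, 0, 0, 7.5],
  [1, 0, 0, 0, 7.5],
  [1, 0, 0, 0, 7.5],
  [1, 0, 0, 0, 0],
])

```text
t: 28.18
eef_pos: [672.2, -143.7, 184.9]
eef_rot: [-3.141, 0.001, -1.141]
contact_force: [-1.3, 1.7, 4.4]
opening: 12.8
```

Run:
```python
from h import *
np.set_printoptions(precision=2,suppress=True)
x=bot.sense();print(x['t'],x['eef_pos'],np.degrees(x['eef_rot']),x['contact_force'],x['wrist_torque'])
```

```text
28.175 [ 672.16 -143.72  184.94] [-179.97    0.03  -65.36] [-1.28  1.71  4.44] [0.53 0.23 0.  ]
```

>>> move_arm([
  [1, 0, 0, 0, 7.5],
  [1, 0, 0, 0, 7.5],
  [1, 0, 0, 0, 7],
  [1, 0, 0, 0, 7],
  [1, 0, 0, 0, 2],
  [1, 0, 0, 0, 0],
])

```text
t: 28.92
eef_pos: [671.9, -143.0, 185.0]
eef_rot: [3.141, 0.002, -1.681]
contact_force: [-2.9, 4.0, 5.3]
opening: 13.1
```

Run:
```python
from h import *
np.set_printoptions(precision=2,suppress=True)
x=bot.sense();print(x['t'],x['eef_pos'],np.degrees(x['eef_rot']),x['contact_force'],x['wrist_torque'])
```

```text
28.925 [ 671.88 -142.98  184.98] [179.96   0.12 -96.33] [-2.88  4.    5.28] [0.86 0.38 0.05]
```

>>> move_arm([
  [1, 0, 0, 0, 1.5],
  [1, 0, 0, 0, 1.5],
  [1, 0, 0, 0, 0],
])

```text
t: 29.3
eef_pos: [671.9, -142.9, 185.0]
eef_rot: [3.141, 0.002, -1.731]
contact_force: [-1.9, 5.0, 5.4]
opening: 13.0
```

Run:
```python
from h import *
np.set_printoptions(precision=2,suppress=True)
x=bot.sense();print(x['t'],x['eef_pos'],np.degrees(x['eef_rot']),x['contact_force'],x['wrist_torque'])
```

```text
29.3 [ 671.88 -142.87  184.97] [179.94   0.09 -99.18] [-1.88  5.02  5.39] [0.85 0.38 0.59]
```

>>> move_arm([
  [0.8, 0, 0, 0, 0],
  [0.5, 0, 0, 0, 0],
  [0.2, 0, 0, 0, 0],
  [0, 0, 0, 0, 0],
  [0, 0, 0, 0, 0],
  [0, 0, 0, 0, 0],
  [0, 0, 0, -20, 0],
  [0, 0, 0, -40, 0],
  [0, 0, 0, -40, 0],
  [0, 0, 0, -20, 0],
  [0, 0, 0, 0, 0],
])

```text
t: 30.68
eef_pos: [673.1, -144.6, 306.7]
eef_rot: [-3.137, -0.001, -1.737]
contact_force: [0.8, 0.1, -0.2]
opening: 85.4
```

Run:
```python
from h import *
np.set_printoptions(precision=1,suppress=True)
x=bot.sense();print(x['t'],x['eef_pos'],np.degrees(x['eef_rot']),x['contact_force'])
plan([450,-60,305],-99)
```

```text
30.675 [ 673.1 -144.6  306.7] [-179.7   -0.1  -99.5] [ 0.8  0.1 -0.2]
shift tool x -46.4 y 234.0 z 1.7  twist -0.5 (then)  dist 239
```

>>> move_arm([
  [0, -9, 46, 0, 0],
  [0, -9, 46, 0, 0],
  [0, -9, 46, 0, 0],
  [0, -9, 46, 0, 0],
  [0, -9, 46, 0, 0],
  [0, 0, 0, 0, 0],
  [0, 0, 0, 0, 0],
])

```text
t: 31.55
eef_pos: [453.2, -61.9, 304.0]
eef_rot: [-3.141, -0.0, -1.737]
contact_force: [0.1, -0.3, -0.4]
opening: 85.2
```

Run:
```python
from h import *
np.set_printoptions(precision=1,suppress=True)
s=cap('scene','s20.png');t=cap('top','t20.png')
crop(s,185,200,300,310,'s20a.png',6,.6);crop(t,290,100,400,240,'t20a.png',5)
```

```text
(no output)
```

View pics/s20.png

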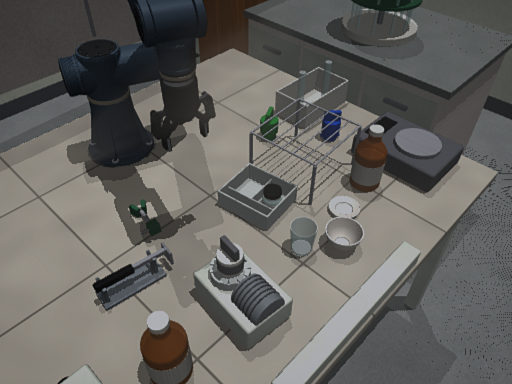

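View pics/s20a.png

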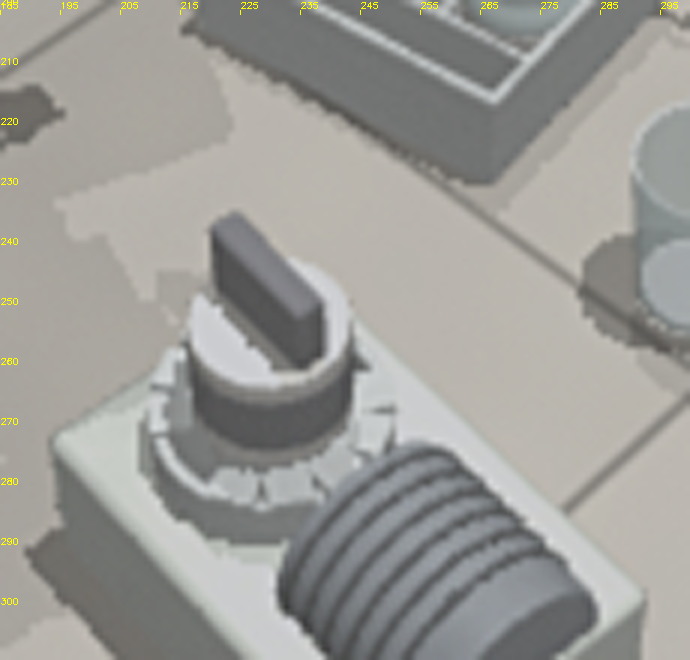

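View pics/t20a.png

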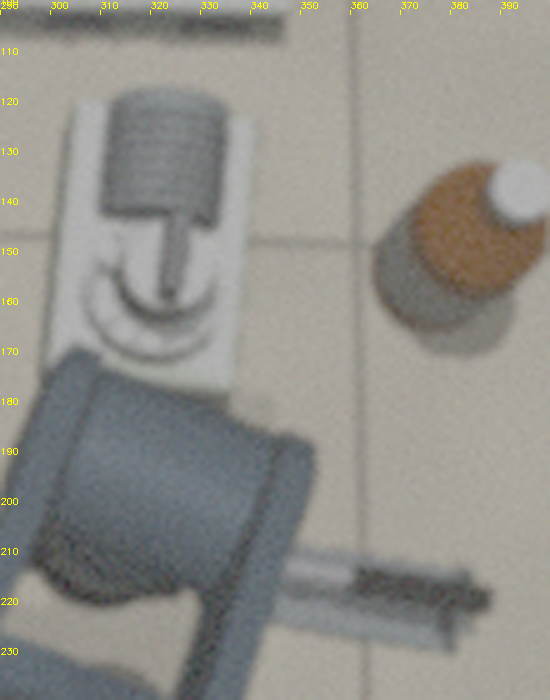

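Run:
```python
from h import *
np.set_printoptions(precision=1,suppress=True)
print(ray('scene',229.8,243.7,189),ray('scene',222.5,236.8,189),ray('scene',237,250.5,189), ray('top',325.5,150,189))
a=cv2.imread('pics/s0.png');b=cv2.imread('pics/s20.png');c=np.hstack([x[190:250,110:180] for x in(a,b)]);c=cv2.resize(c,None,fx=5,fy=5,interpolation=3);cv2.imwrite('pics/cl.png',c)
print(bot.sense()['t'])
```

```text
[ 676.1 -141.7  189. ] [ 651.3 -139.5  189. ] [ 699.8 -143.9  189. ] [ 670.6 -141.8  189. ]
31.65
```

View pics/cl.png

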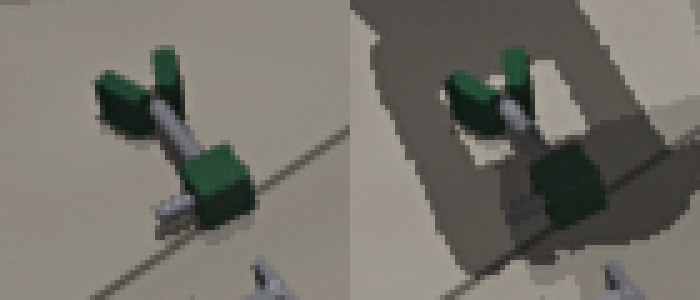

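Run:
```python
from h import *
print(bot.hand_in())
```

```text
the job is handed in; nothing more can be done
None
```

I finished the job and handed it in after about 32 s of robot time; `hand_in` gives no verdict. I took the hook from its rest, dropped the blade behind the tray's front wall and dragged the tray out. I then laid the hook back and fitted the cartridge in the pump socket, turned clockwise to its stop.

What the last checks showed:
- **Tray:** its centre is about 210 mm in front of the shelf's centre, against the 190 mm needed. The jar is upright in it, and only the hook touched the tray.
- **Hook:** it is back in both forks and looks the same in the pictures as at the start.
- **Cartridge:** the tool height at release (185.0 mm) puts its bottom at about 84 mm, on the socket floor. I felt the stop as a 0.6 N m twist. In the last scene picture the wing lies at -5.2°, against about -5.5° measured for the pump.
- **Bystanders:** a before-and-after comparison shows the clamp did not move. The others look undisturbed in the final picture, but I did not measure them.

Two things disagreed or went wrong along the way:
- **Cameras:** the two views differed by 5 to 10 mm in world position, so I took averages and compared things within one picture. The final wing position still differs by about 5 mm in x between them (676 and 671 mm).
- **First insertion:** the cartridge touched the rim with about 12 N. I used the wrist torque to shift it about 2 mm, and it then dropped in freely.

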